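# Clamp two sample bottles on a sloping stand to the set torque

## Robot

A 7-joint arm with a two-finger parallel gripper is mounted at the origin on a cart in front of the work surface, level with it; the furniture and walls round the work are solid. World frame = base frame: x ahead of the robot, y to its left, z up, the work surface at z = 0. Lengths are in m, angles in degrees, forces in N, time in s.
With the tool pointing down it reaches from about 0.425 to 0.875 m from the base axis. Payload 8.4 kg.
Tool frame: the origin (TCP) lies between the finger pads; the fingertips stand 8 mm ahead of it and the grasp point (between the pads) lies 11 mm behind it (manip.nose_length is the distance from the TCP to the fingertips, in m); z points along the fingers, y is the direction in which the jaws open and shut (so a half turn about z gives the same grasp; the last joint's range is limited). The gripper opens to 85 mm and grips with 20 to 120 N. Pads are 22 mm wide; open, the fingers measure 114 mm over their backs; the gripper's body (76 mm by 85 mm) begins 54 mm behind the grasp point. The pads swing forward as they close: fully open they stand 13 mm farther back than shut.
Start: joints at [-76.501, 19.091, 2.286, 83.961, -0.768, 76.965, -3.352], TCP at [0.214, 0.614, 0.239] pointing down, gripper open.
Joint ranges: [-147.57, 147.57], [-21.85, 119.76], [-74.77, 79.35], [14.55, 137.4], [-85.83, 265.84], [4.83, 119.75], [-152.11, 152.11]. Speed limits (degrees/s): [127.2, 127.2, 159.86, 159.86, 180, 180, 180].

## Interface

Orientations are given as [roll, pitch, yaw] about the fixed x, y, z axes, in that order (R = Rz(yaw) Ry(pitch) Rx(roll)).
In Python, from rig import manip gives the robot as it stands.
- The arm moves only by the tool apply_moves, never from a script. Its argument "commands" is a list of rows, each an object of numbers: "wx", "wy", "wz": the turn, a rotation vector about the tool's x, y, z in degrees; "dx", "dy", "dz": the shift along the tool's x, y, z in cm; "fingers": the opening, from 0 (shut) to 1 (fully open). A call has 1 to 10 rows; each row is the pose to reach, as a shift and turn from the pose commanded when the call began, along the tool's axes at that moment; what a row does not reach only later rows make up. A row lasts 1/12 s, in which the tool goes at most 41.7 mm and 7.16 degrees, less where a joint would pass 70% of its speed; a pose out of reach is approached as far as the arm can. A call with a gripper value outside its range is refused whole. The fingers move at their own pace and stop on an object; the grip force is fixed at half the most. Time passes only in rows, so rows that repeat a pose let the fingers close. It gives the time, the measured TCP pose, the force and the opening at its end, in the units of the state.
- manip.read_state(): the state, without advancing time (a new reading comes with each control period).
- manip.snapshot(name): name is "side" or "top" or "wrist"; returns the picture (384x512x3 uint8, red, green, blue); there is no depth.
- manip.camera_params(name): a dict with "camera_matrix" (3x3 intrinsics, pixels), "D" ([k1, k2, p1, p2, k3] as OpenCV has them; the pictures are not rectified), "R" (3x3) and "t" (3): a world point X has camera coordinates R X + t; the wrist camera has in their place "T_tool_cam" (4x4, takes a point from camera to tool coordinates, whose origin is the TCP and whose axes are the flange's). Camera axes: x right, y down, z forward; pixel columns grow to the right and rows downward; lengths in m; the calibration is good to about 2 mm. A picture is of the moment at which its call begins: read the wrist's pose just before it. camera_params takes no time and is no camera call.
- manip.job_done(): hands the job in, once; it reports no verdict.
The state is a dict: "time": time; "joint_pos": joint angles; "qd": joint speeds; "joint_torque": joint torques, N m; "eef_pos": TCP position; "orientation": TCP orientation; "contact_force": force on the tool from outside, world axes, zero at the start; "ft_torque": the same for the moment, N m; "grip_width": finger opening in m.
Only numpy, scipy, OpenCV 4.12 (cv2) and the standard library are available. Lean on these libraries where they do the work, as an engineer would, in place of code of your own. Each camera call takes 0.05 s, during which the arm holds its last target.

## Task

Stand the two loose sample bottles from the worktop side by side on the sloping bed of the clamp stand, between jaw and fence, each square on the bed and resting against the lower lip. Then push the torque-limited lever clockwise (seen from above) until it has clamped the bottles and clearly slips on its collar by one or two scale marks, stop turning there, and only then push the locking tab fully home, away from the robot. Do not tip the bottles over and leave the tape roll, timer and glass dish alone.

Things in the scene. Friction and masses are not known exactly. Their poses are not given: they have to be found in the camera images.
- bottle_a_mid (a point): White plastic sample bottle with screw cap, standing on the worktop; 46 mm diameter, 112 mm tall, 55 g or so; straight body up to about 75 mm, then shoulder and cap. Point: on its axis, 56 mm above its underside (half-way up); z = bottle axis. The two bottles are alike and either may stand on either side.
- bottle_b_mid (a point): The other, identical loose sample bottle; same point and axes. (The bottles in the baskets do not belong to this task.)
- stand: Clamp stand, fixed: grey base plate 140 x 318 x 12 mm; white drive housing with the lever at its right (-y) end, top 81 mm above the worktop; sloping bed in the middle; white lock block at its left (+y) end, top 56 mm up. Origin on the worktop, below the middle of the bed; x points away from the robot, y to the left, z up.
- bed: Steel bed sloping 14 degrees down towards the robot, 84 mm long, with an 18 mm high lip (cleat) along its lower edge. Origin at mid-width on its surface, at the foot of the lip's inner face, 30 mm above the worktop; x up the slope, y along the lip (left), z square to the bed. A bottle against the lip has its axis at x = 23 mm and its half-way point at z = 56 mm.
- jaw: Moving jaw, an aluminium wall 72 mm along the slope, 12 mm thick, 35 mm high above the bed, at the right (-y) of the bed. Origin on its clamping face, level with the bed surface and the foot of the lip; axes as the bed's. The bottles go on its +y side. It travels to +y, 20 mm per rad of the collar, when the lever is pushed clockwise.
- fence: Opposite wall of the same size, at the left (+y) of the bed, set at a different place in each start (does not move in use). Origin on its clamping face, level with the bed surface and the foot of the lip; axes as the bed's. The bottles go on its -y side. Jaw and fence are 108 to 128 mm apart at the start; the two bottles take 92 mm.
- lever_axis (a point): Point on the lever's fixed vertical axis of rotation, 137 mm above the worktop, over the drive housing. Clockwise (from above) tightens: about 2 N at the knob turns lever and collar together, some 0.7 to 1.9 rad, until both bottles are clamped; then at about 4 N the lever slips on the collar, which stays. No spring: the lever stays where it is left.
- lever_knob (a point): Upright black knob at the end of the steel lever, 18 mm diameter, from 97 to 163 mm above the worktop, 100 mm from the axis. Point on the knob's axis, 137 mm above the worktop; x points outward along the lever, z up. At the start the lever points roughly away from the robot; tightening swings it over the right side (-y), then towards the robot.
- lever (a joint): Slip of the lever on its collar, rad: 0 at the start, stays near 0 (within 0.03) while the collar turns along, grows once the set torque is reached. It shows as the white pointer on the lever moving along the black collar marks, 0.15 rad (8.6 degrees) apart. Right: 0.08 to 0.6 rad; more is overrun.
- lock_tab (a point): Upright black locking tab on top of the lock block, 14 mm (x) x 26 mm (y), from 57 to 115 mm above the worktop. Point at its middle, 93 mm above the worktop; axes as the stand's.
- lock (a joint): Travel of the locking tab, m: slides away from the robot (stand's +x) to its hard stop at 0.025 (home); starts between 0 and 0.005; takes about 2 N and stays where it is left.
- tape: Bystander: roll of tape, 68 mm diameter, 19 mm high, lying at the front edge. Origin at the centre of its underside.
- timer: Bystander: white bench timer, 58 x 66 x 20 mm. Origin at the centre of its underside.
- dish: Bystander: open glass dish, 70 mm diameter, 16 mm high. Origin at the centre of its underside.
Mind the look-alikes: they are no part of the job. Leave any blue look-alike of the part that bears bottle_b_mid alone.

How it is judged:
By the outcome, as a careful person would: the job done as asked, in the order asked, and still so for the second after the job is handed in, with the robot touching nothing.
It also fails if it takes over 72 s, if anything falls off the work surface, if the arm or the gripper's body presses on something with over 40 N, if the wrist force passes 120 N, or if a joint passes its speed limit or range.

## Working session

There is one attempt and no reset: what is moved stays moved. The work goes in short steps, Python scripts to look and compute and a tool call to move; the robot and the scene stay as the last step left them, time stands still between calls to the robot, and variables do not carry over. Pictures are saved under pics/ and viewed, and the job is handed in when it is done.

Besides the shell and the picture viewer there is one more tool, called after ">>>" as name(argument=value, ...), one argument or row to a line, values as JSON. apply_moves: Moves the arm, as the interface text tells. Its arguments: {"type":"object","properties":{"commands":{"type":"array"}},"required":["commands"]}

```bash
ls; mkdir -p pics; python3 - <<'E'
from rig import manip
import cv2, json
s=manip.read_state(); print(s)
for n in ["side","top","wrist"]:
    im=manip.snapshot(n); cv2.imwrite(f"pics/{n}0.png",cv2.resize(im[:,:,::-1],None,fx=1.5,fy=1.5,interpolation=cv2.INTER_CUBIC))
    cv2.imwrite(f"raw_{n}0.png",im[:,:,::-1])
    print(n,manip.camera_params(n))
print(manip.nose_length)
E
```

```text
pics
{'time': 0.0, 'joint_pos': array([-76.50125445,  19.13087429,   2.28443909,  84.0112725 ,
        -0.76634394,  76.96494618,  -3.35164325]), 'qd': array([-0.03091622, -0.05841565, -0.06217012,  0.02776343,  0.00781293,
       -0.12324293, -0.04219873]), 'joint_torque': array([-6.95503859e-04, -6.58561206e+01,  1.36448398e+00, -4.05561948e+01,
        1.65166712e-02,  1.25417850e-02, -9.10747531e-06]), 'eef_pos': array([0.21346346, 0.61348217, 0.23842937]), 'orientation': array([-1.79908432e+02,  7.54396739e-03,  1.60817164e+02]), 'contact_force': array([ 0.45580759, -0.43706787,  0.59252064]), 'ft_torque': array([-0.01940281,  0.0320653 , -0.03609828]), 'grip_width': 0.08525166898830663}
side {'camera_matrix': array([[384.25821376,   0.        , 253.98544481],
       [  0.        , 384.25821376, 186.53370456],
       [  0.        ,   0.        ,   1.        ]]), 'D': array([0.0079463, 0.       , 0.       , 0.       , 0.       ]), 'R': array([[-0.91588588,  0.40143583, -0.00152753],
       [ 0.349422  ,  0.79533022, -0.49533231],
       [-0.19762925, -0.45420162, -0.86870223]]), 
[... 429 characters left out ...]
0.005061  , -0.99366743]]), 't': array([-0.19361296,  0.55395892,  1.20221272])}
wrist {'camera_matrix': array([[340.96994844,   0.        , 254.4660763 ],
       [  0.        , 340.96994844, 193.49933444],
       [  0.        ,   0.        ,   1.        ]]), 'D': array([-0.06255523,  0.        ,  0.        ,  0.        ,  0.        ]), 'T_tool_cam': array([[-3.27116509e-04, -9.54976823e-01, -2.96680232e-01,
         7.66424224e-02],
       [ 9.99999916e-01, -2.38541158e-04, -3.34755045e-04,
         1.51001043e-03],
       [ 2.48912863e-04, -2.96680317e-01,  9.54976821e-01,
        -1.33734980e-01],
       [ 0.00000000e+00,  0.00000000e+00,  0.00000000e+00,
         1.00000000e+00]])}
0.008
```

View pics/side0.png

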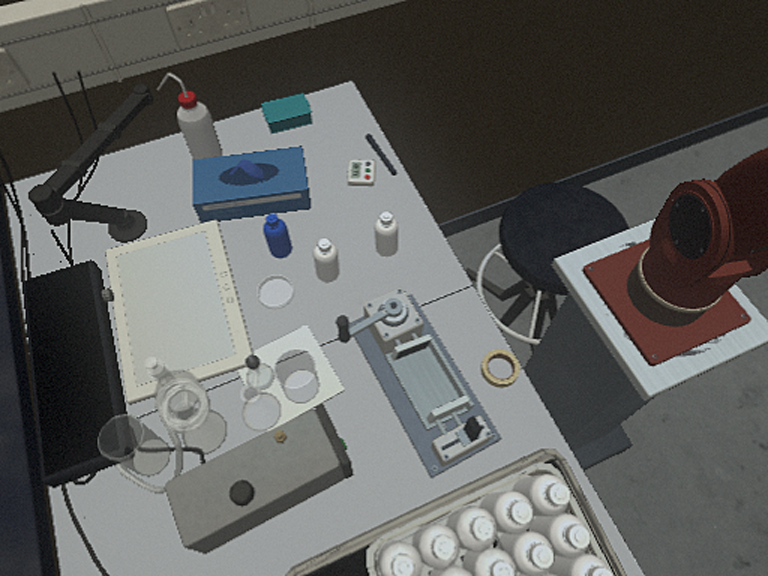

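View pics/top0.png

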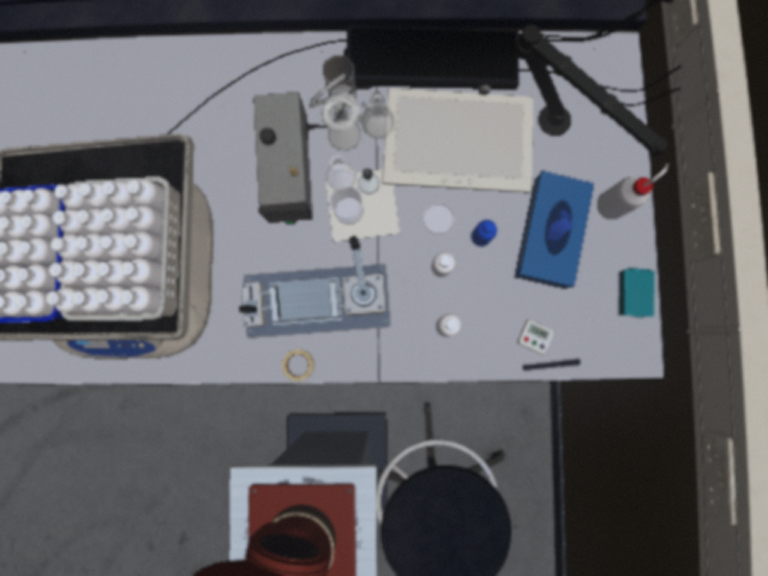

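View pics/wrist0.png

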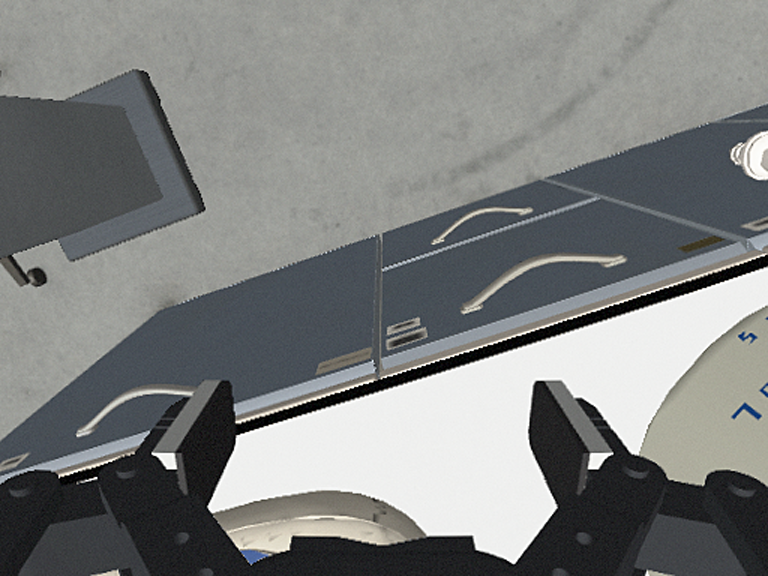

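```bash
cat > h.py <<'E'
import numpy as np, cv2
from scipy.spatial.transform import Rotation as Ro
from rig import manip
def cam(n,st=None):
    p=manip.camera_params(n); K=p["camera_matrix"]; D=p["D"]
    if n=="wrist":
        T=np.eye(4); T[:3,:3]=Ro.from_euler('xyz',st["orientation"],degrees=True).as_matrix(); T[:3,3]=st["eef_pos"]
        C=T@p["T_tool_cam"]; R=C[:3,:3].T; t=-R@C[:3,3]
    else: R,t=p["R"],p["t"]
    return K,D,np.array(R),np.array(t)
def ray(c,uv):
    K,D,R,t=c; q=cv2.undistortPoints(np.array([[uv]],float),K,D)[0,0]
    d=R.T@np.array([q[0],q[1],1]); return -R.T@t, d/np.linalg.norm(d)
def plane(c,uv,z):
    o,d=ray(c,uv); return o+d*(z-o[2])/d[2]
def tri(c1,u1,c2,u2):
    o1,d1=ray(c1,u1);o2,d2=ray(c2,u2)
    s=np.linalg.lstsq(np.c_[d1,-d2],o2-o1,rcond=None)[0]
    a=o1+s[0]*d1;b=o2+s[1]*d2; return (a+b)/2,np.linalg.norm(a-b)
def proj(c,X):
    K,D,R,t=c; return cv2.projectPoints(np.array(X,float).reshape(-1,1,3),cv2.Rodrigues(R)[0],t,K,D)[0].reshape(-1,2)
def crop(im,x0,y0,x1,y1,f,name):
    a=im[y0:y1,x0:x1]; a=cv2.resize(a,None,fx=f,fy=f,interpolation=cv2.INTER_CUBIC)
    for x in range((x0//10+1)*10,x1,10):
        cv2.line(a,(int((x-x0)*f),0),(int((x-x0)*f),6 if x%50 else 14),(0,0,255),1)
        if x%20==0: cv2.putText(a,str(x),(int((x-x0)*f)-10,24),0,.4,(0,0,255),1)
    for y in range((y0//10+1)*10,y1,10):
        cv2.line(a,(0,int((y-y0)*f)),(6,int((y-y0)*f)),(0,0,255),1)
        if y%20==0: cv2.putText(a,str(y),(10,int((y-y0)*f)+4),0,.4,(0,0,255),1)
    cv2.imwrite("pics/"+name,a)
E
python3 - <<'E'
from h import *
t=cv2.imread("raw_top0.png");s=cv2.imread("raw_side0.png")
crop(t,155,150,315,240,5,"t1.png"); crop(s,160,130,350,320,3.1,"s1.png")
E
```

```text
(no output)
```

View pics/t1.png

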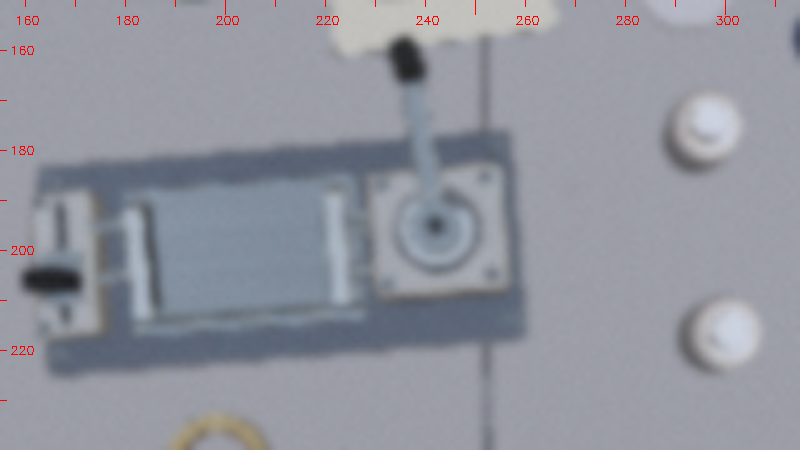

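View pics/s1.png

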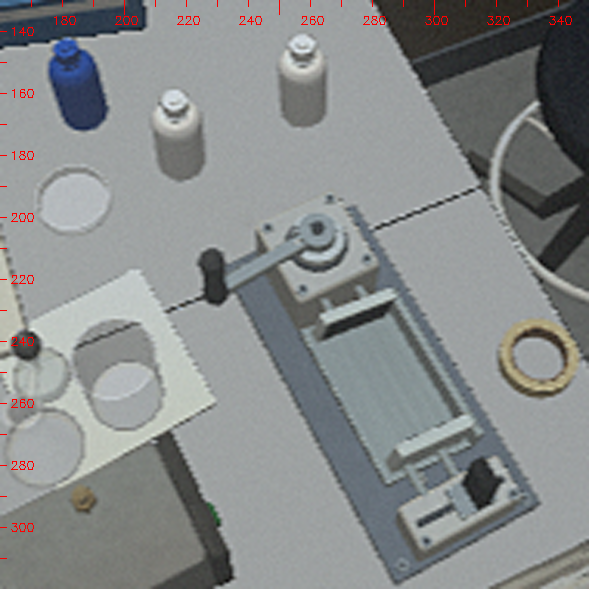

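```bash
python3 - <<'E'
from h import *
T=cam("top");S=cam("side")
for a,b in [((296.5,174.5),(216,161.5)),((300,216),(257.5,144))]:
    print("bot",plane(T,a,.112).round(4),plane(S,b,.112).round(4),[v if np.isscalar(v) else v.round(4) for v in tri(T,a,S,b)])
P=np.array([plane(T,u,.012) for u in [(162.5,184),(257,177),(259.5,217),(165.5,225)]]);print(P.round(4));c=P.mean(0);print("base centre",c.round(4))
Q=np.array([plane(S,u,.012) for u in [(389,318),(333,292)]]);print(Q.round(4))
y=(P[0]-P[1])+(P[3]-P[2]);print("yaw of y",np.degrees(np.arctan2(y[1],y[0]))-90, np.linalg.norm(P[0]-P[1]),np.linalg.norm(P[0]-P[3]))
# lever axis, knob
print("axis",plane(T,(242,195),.137).round(4),"knob",plane(T,(235.5,158.5),.163),plane(T,(236.5,166),.097))
print("axis s",plane(S,(262.5,203.5),.145).round(4))
for n,u in [("blue",(323,152)),("dish",(292,145)),("timer",(357,224)),("tape",(199,243))]: print(n,plane(T,u,.015).round(3))
E
```

```text
bot [ 0.5808 -0.3099  0.112 ] [ 0.5842 -0.3091  0.112 ] [array([ 0.5825, -0.3109,  0.1081]), np.float64(0.0025845032290195474)]
bot [ 0.4534 -0.3176  0.112 ] [ 0.4552 -0.3173  0.112 ] [array([ 0.454 , -0.3181,  0.1101]), np.float64(0.0013563986352297752)]
[[ 0.569   0.1283  0.012 ]
 [ 0.5886 -0.1879  0.012 ]
 [ 0.4554 -0.1946  0.012 ]
 [ 0.4325  0.1162  0.012 ]]
base centre [ 0.5114 -0.0345  0.012 ]
[[0.342  0.2305 0.012 ]
 [0.437  0.1192 0.012 ]]
yaw of y 3.876617389080664 0.3167134590295741 0.13708746372500438
axis [ 0.5173 -0.1431  0.137 ] knob [ 0.62320025 -0.12586145  0.163     ] [ 0.61206664 -0.12474675  0.097     ]
axis s [ 0.5277 -0.1235  0.145 ]
blue [ 0.67  -0.411  0.015]
dish [ 0.696 -0.307  0.015]
timer [ 0.428 -0.516  0.015]
tape [0.373 0.004 0.015]
```

```bash
cat >> h.py <<'E'
def goto(pos,rpy,st=None):
    st=st or manip.read_state()
    R0=Ro.from_euler('xyz',st["orientation"],degrees=True); R1=Ro.from_euler('xyz',rpy,degrees=True)
    d=R0.inv().apply(np.array(pos)-st["eef_pos"])*100; w=(R0.inv()*R1).as_rotvec(degrees=True)
    n=max(np.linalg.norm(d)/4.17,np.linalg.norm(w)/7.16)
    print("d cm",d.round(2),"w",w.round(2),"rows>=%.1f"%n)
E
python3 -c "
from h import *
goto([.5,-.13,.36],[180,0,94])"
```

```text
d cm [-51.5  -60.83 -12.06] w [-6.000e-02  5.000e-02  6.682e+01] rows>=19.3
```

>>> apply_moves(
  commands=[
    {"dz": -6,"dx": -1,"dy": -1.2},
    {"dz": -8,"dx": -4,"dy": -4.7,"wz": 7},
    {"dz": -12,"dx": -51.5,"dy": -60.8,"wz": 66.8},
    {"dz": -12,"dx": -51.5,"dy": -60.8,"wz": 66.8},
    {"dz": -12,"dx": -51.5,"dy": -60.8,"wz": 66.8},
    {"dz": -12,"dx": -51.5,"dy": -60.8,"wz": 66.8},
    {"dz": -12,"dx": -51.5,"dy": -60.8,"wz": 66.8},
    {"dz": -12,"dx": -51.5,"dy": -60.8,"wz": 66.8},
    {"dz": -12,"dx": -51.5,"dy": -60.8,"wz": 66.8},
    {"dz": -12,"dx": -51.5,"dy": -60.8,"wz": 66.8},
  ],
)

```text
invalid input
```

```bash
python3 -c "
from h import *
print(manip.read_state())
goto([.5,-.13,.36],[180,0,94])"
```

```text
{'time': 0.15, 'joint_pos': array([-76.50191162,  19.12538798,   2.28544563,  83.99911841,
        -0.7676194 ,  76.96591479,  -3.35170741]), 'qd': array([ 0.04343942, -0.03509665,  0.02379303, -0.17332454, -0.02640279,
       -0.01873695,  0.05036254]), 'joint_torque': array([ 2.68941636e-03, -6.59033489e+01,  1.36746559e+00, -4.05878627e+01,
        1.69633341e-02,  9.53312963e-03, -2.35603302e-06]), 'eef_pos': array([0.21348353, 0.61357501, 0.23859532]), 'orientation': array([-1.79925014e+02,  5.39802753e-03,  1.60816674e+02]), 'contact_force': array([-0.31059943,  0.42583986, -0.30927753]), 'ft_torque': array([-0.02912768,  0.00717795,  0.00817809]), 'grip_width': 0.08523736788374767}
d cm [-51.5  -60.83 -12.06] w [-6.000e-02  5.000e-02  6.682e+01] rows>=19.3
```

>>> apply_moves(
  commands=[
    {"wx": 0,"wy": 0,"wz": 0,"dx": -1,"dy": -1,"dz": -6,"fingers": 1},
  ],
)

```text
time: 0.23
eef_pos: [0.2152, 0.6031, 0.2714]
orientation: [-179.2, -0.0, 160.9]
contact_force: [-0.0, 0.7, -1.8]
grip_width: 0.0855
```

>>> apply_moves(
  commands=[
    {"wx": 0,"wy": 0,"wz": 33,"dx": -25,"dy": -30,"dz": -9,"fingers": 1},
    {"wx": 0,"wy": 0,"wz": 33,"dx": -25,"dy": -30,"dz": -9,"fingers": 1},
    {"wx": 0,"wy": 0,"wz": 66.8,"dx": -50.5,"dy": -59.8,"dz": -8,"fingers": 1},
    {"wx": 0,"wy": 0,"wz": 66.8,"dx": -50.5,"dy": -59.8,"dz": -8,"fingers": 1},
    {"wx": 0,"wy": 0,"wz": 66.8,"dx": -50.5,"dy": -59.8,"dz": -8,"fingers": 1},
    {"wx": 0,"wy": 0,"wz": 66.8,"dx": -50.5,"dy": -59.8,"dz": -8,"fingers": 1},
    {"wx": 0,"wy": 0,"wz": 66.8,"dx": -50.5,"dy": -59.8,"dz": -8,"fingers": 1},
    {"wx": 0,"wy": 0,"wz": 66.8,"dx": -50.5,"dy": -59.8,"dz": -8,"fingers": 1},
    {"wx": 0,"wy": 0,"wz": 66.8,"dx": -50.5,"dy": -59.8,"dz": -8,"fingers": 1},
    {"wx": 0,"wy": 0,"wz": 66.8,"dx": -50.5,"dy": -59.8,"dz": -8,"fingers": 1},
  ],
)

```text
time: 1.07
eef_pos: [0.3657, 0.2172, 0.3277]
orientation: [-180.0, -0.0, 93.6]
contact_force: [1.8, 0.7, 0.5]
grip_width: 0.0852
```

```bash
python3 -c "
from h import *
print(manip.read_state()['joint_pos'])
goto([.5,-.13,.36],[180,0,94])"
```

```text
[-59.40830994 -11.28143657  19.40582265 105.29329904   3.71024686
  85.36150667 -37.05785124]
d cm [-35.49  11.23  -3.25] w [-0.01 -0.03 -0.41] rows>=9.0
```

>>> apply_moves(
  commands=[
    {"wx": 0,"wy": 0,"wz": -0.4,"dx": -35.5,"dy": 11.2,"dz": -3.2,"fingers": 1},
    {"wx": 0,"wy": 0,"wz": -0.4,"dx": -35.5,"dy": 11.2,"dz": -3.2,"fingers": 1},
    {"wx": 0,"wy": 0,"wz": -0.4,"dx": -35.5,"dy": 11.2,"dz": -3.2,"fingers": 1},
    {"wx": 0,"wy": 0,"wz": -0.4,"dx": -35.5,"dy": 11.2,"dz": -3.2,"fingers": 1},
    {"wx": 0,"wy": 0,"wz": -0.4,"dx": -35.5,"dy": 11.2,"dz": -3.2,"fingers": 1},
    {"wx": 0,"wy": 0,"wz": -0.4,"dx": -35.5,"dy": 11.2,"dz": -3.2,"fingers": 1},
    {"wx": 0,"wy": 0,"wz": -0.4,"dx": -35.5,"dy": 11.2,"dz": -3.2,"fingers": 1},
    {"wx": 0,"wy": 0,"wz": -0.4,"dx": -35.5,"dy": 11.2,"dz": -3.2,"fingers": 1},
    {"wx": 0,"wy": 0,"wz": -0.4,"dx": -35.5,"dy": 11.2,"dz": -3.2,"fingers": 1},
    {"wx": 0,"wy": 0,"wz": -0.4,"dx": -35.5,"dy": 11.2,"dz": -3.2,"fingers": 1},
  ],
)

```text
time: 1.9
eef_pos: [0.5027, -0.1348, 0.3603]
orientation: [179.9, 0.2, 93.9]
contact_force: [-0.0, -1.2, -0.3]
grip_width: 0.0856
```

```bash
python3 -c "
from h import *
import pickle
st=manip.read_state();im=manip.snapshot('wrist')[:,:,::-1].copy();cv2.imwrite('raw_w1.png',im);pickle.dump(st,open('w1.pkl','wb'))
print(st['eef_pos'],st['orientation'],st['joint_pos'],abs(st['qd']).max())
crop(im,0,0,512,384,1.5,'w1.png')
"
```

```text
[ 0.50273034 -0.13479899  0.36027638] [179.93042364   0.23181287  93.93402972] [-44.77303103  -0.55039689  55.38779863  92.4306394    0.66039205
  87.75657039  14.52306943] 11.701007343430033
```

View pics/w1.png

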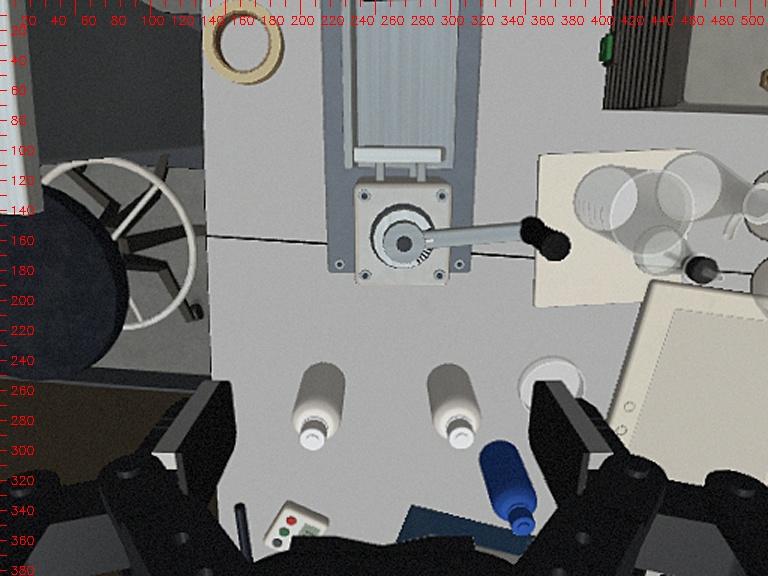

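```bash
python3 -c "
from h import *
import pickle
im=cv2.imread('raw_w1.png');crop(im,180,220,340,310,5,'w1b.png');crop(im,205,60,385,200,4.4,'w1c.png')
"
```

```text
(no output)
```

View pics/w1b.png

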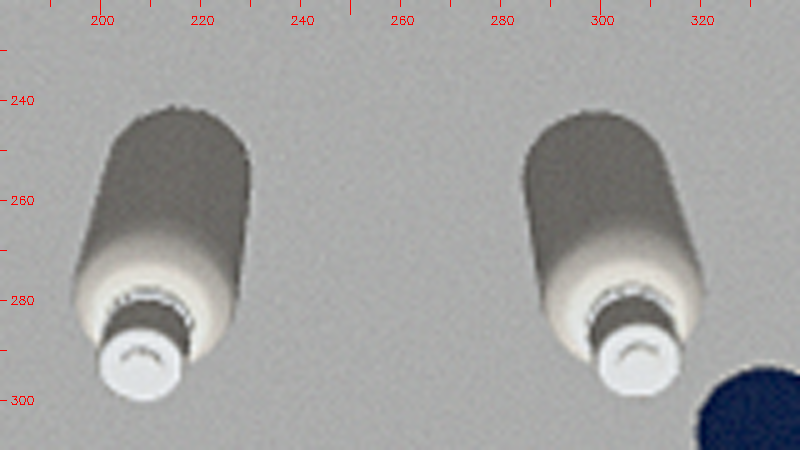

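View pics/w1c.png

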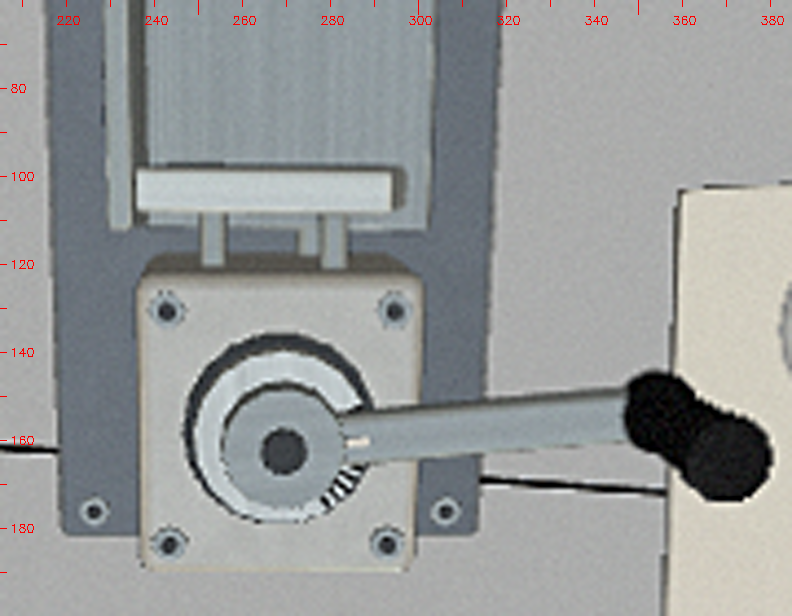

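```bash
python3 - <<'E'
from h import *
import pickle
st=pickle.load(open('w1.pkl','rb'));W=cam('wrist',st);T=cam("top");S=cam("side")
f=lambda r:[v if np.isscalar(v) else v.round(4) for v in r]
for a,u,b in [((296.5,174.5),(307.5,291.5),(216,161.5)),((300,216),(208,293),(257.5,144))]:
    print("bot",plane(W,u,.112).round(4),f(tri(T,a,W,u)),f(tri(S,b,W,u)))
print("knob",plane(W,(370,164),.163).round(4),"axis",plane(W,(269,162.5),.147).round(4), f(tri(T,(242,195),W,(269,162.5))),f(tri(S,(262.5,203.5),W,(269,162.5))))
h=np.array([plane(W,u,.081) for u in [(243,130.5),(294.5,130.5),(293,184),(243.5,184)]]);print("housing screws",h.round(4),h.mean(0).round(4))
b=np.array([plane(W,u,.012) for u in [(218.5,181),(313.5,181)]]);print("base right corners",b.round(4),b.mean(0).round(4))
x=b[1]-b[0];print("yaw",np.degrees(np.arctan2(x[1],x[0])));x=h[1]-h[0]+h[2]-h[3];print("yaw",np.degrees(np.arctan2(x[1],x[0])))
b=np.array([plane(W,u,.012) for u in [(215.5,60),(218.5,160),(317.5,60),(315,160)]]);
for i in (0,2):
  y=b[i]-b[i+1];print(np.degrees(np.arctan2(y[1],y[0]))-90)
E
```

```text
bot [ 0.5836 -0.3056  0.112 ] [array([ 0.5835, -0.3104,  0.1049]), np.float64(0.0033839390652802277)] [array([ 0.5841, -0.3082,  0.1107]), np.float64(0.002910285226302737)]
bot [ 0.4546 -0.3166  0.112 ] [array([ 0.4539, -0.3179,  0.1098]), np.float64(0.0009540334234669135)] [array([ 0.4542, -0.3192,  0.1087]), np.float64(0.0005317155137655412)]
knob [ 0.6174 -0.1223  0.163 ] axis [ 0.5176 -0.1313  0.147 ] [array([ 0.5206, -0.1414,  0.1002]), np.float64(0.0003110734061746998)] [array([ 0.5199, -0.1392,  0.1107]), np.float64(0.00019255112881857073)]
housing screws [[ 0.4872 -0.1085  0.081 ]
 [ 0.549  -0.1042  0.081 ]
 [ 0.554  -0.1709  0.081 ]
 [ 0.4918 -0.1752  0.081 ]] [ 0.5205 -0.1397  0.081 ]
base right corners [[ 0.4541 -0.1928  0.012 ]
 [ 0.5931 -0.1834  0.012 ]] [ 0.5236 -0.1881  0.012 ]
yaw 3.9017174526023792
yaw 3.9304093557891533
3.970518111088637
5.255298185795752
```

```bash
cat >> h.py <<'E'
YAW=3.93
Rs=Ro.from_euler('z',YAW,degrees=True).as_matrix(); Os=np.array([.5122,-.0305,0])
Rb=Rs@Ro.from_euler('y',-14,degrees=True).as_matrix()
Ob=Os+Rs@np.array([-.0408,0,.030])
def bedplane(c,uv,h):  # point in bed frame with z=h
    o,d=ray(c,uv); o=Rb.T@(o-Ob); d=Rb.T@d; return o+d*(h-o[2])/d[2]
E
python3 - <<'E'
from h import *
import pickle
st=pickle.load(open('w1.pkl','rb'));W=cam('wrist',st);T=cam("top");S=cam("side")
for n,c,u,h in [("lip foot",W,(238,90),0),("bed top end",W,(303.5,90),0),("bed right edge",W,(270,112),0),("lip top in",W,(234,90),.018),("lip top out",W,(229,90),.018),("jaw lo",W,(236.5,98),.035),("jaw hi",W,(293,98),.035),
 ("T jaw",T,(220,200),.035),("T fence",T,(183.5,200),.035),("T fence b",T,(188-2.5,212),.035),("T jaw b",T,(222,210),.035),
 ("S jaw",S,(265,236),.035),("S jaw2",S,(287,226),.035),("S fence",S,(287,277),.035),("S fence2",S,(311.5,264),.035)]:
    print(n,(bedplane(c,u,h)*1000).round(1))
s=cv2.imread("raw_side0.png");crop(s,255,215,335,315,6,"s2.png")
E
```

```text
lip foot [  3.  -29.5   0. ]
bed top end [ 88.3 -29.2   0. ]
bed right edge [ 45.9 -57.1   0. ]
lip top in [  3.1 -29.4  18. ]
lip top out [ -3.5 -29.4  18. ]
jaw lo [ 11.4 -38.6  35. ]
jaw hi [ 80.1 -38.   35. ]
T jaw [ 43.8 -40.   35. ]
T fence [53.1 74.6 35. ]
T fence b [14.3 72.3 35. ]
T jaw b [ 11.4 -43.3  35. ]
S jaw [ 83.6 -35.7  35. ]
S jaw2 [ 12.9 -39.7  35. ]
S fence [87.3 82.6 35. ]
S fence2 [10.1 78.3 35. ]
```

View pics/s2.png

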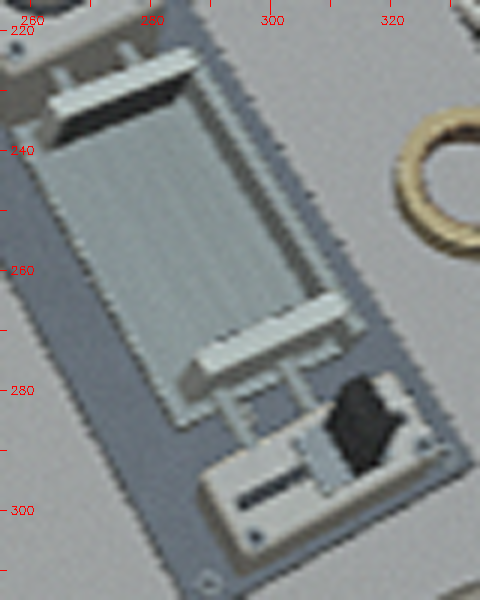

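```bash
python3 -c "
from h import *
goto([.583,-.308,.19],[180,0,94])"
```

```text
d cm [-18.15   6.83  17.01] w [-0.02  0.15  0.  ] rows>=6.2
```

>>> apply_moves(
  commands=[
    {"wx": 0,"wy": 0,"wz": 0,"dx": -18.1,"dy": 6.8,"dz": 15,"fingers": 1},
    {"wx": 0,"wy": 0,"wz": 0,"dx": -18.1,"dy": 6.8,"dz": 17,"fingers": 1},
    {"wx": 0,"wy": 0,"wz": 0,"dx": -18.1,"dy": 6.8,"dz": 17,"fingers": 1},
    {"wx": 0,"wy": 0,"wz": 0,"dx": -18.1,"dy": 6.8,"dz": 17,"fingers": 1},
    {"wx": 0,"wy": 0,"wz": 0,"dx": -18.1,"dy": 6.8,"dz": 17,"fingers": 1},
    {"wx": 0,"wy": 0,"wz": 0,"dx": -18.1,"dy": 6.8,"dz": 17,"fingers": 1},
    {"wx": 0,"wy": 0,"wz": 0,"dx": -18.1,"dy": 6.8,"dz": 17,"fingers": 1},
    {"wx": 0,"wy": 0,"wz": 0,"dx": -18.1,"dy": 6.8,"dz": 17,"fingers": 1},
    {"wx": 0,"wy": 0,"wz": 0,"dx": -18.1,"dy": 6.8,"dz": 17,"fingers": 1},
    {"wx": 0,"wy": 0,"wz": 0,"dx": -18.1,"dy": 6.8,"dz": 17,"fingers": 1},
  ],
)

```text
time: 2.78
eef_pos: [0.5846, -0.3006, 0.1912]
orientation: [179.9, -0.0, 94.5]
contact_force: [-0.8, -0.7, -0.3]
grip_width: 0.0857
```

```bash
python3 -c "
from h import *
import pickle
st=manip.read_state();im=manip.snapshot('wrist')[:,:,::-1].copy();cv2.imwrite('raw_w2.png',im);pickle.dump(st,open('w2.pkl','wb'))
print(st['joint_pos'])
crop(im,0,0,512,384,1.5,'w2.png')
goto([.583,-.308,.054],[180,0,94])
print(proj(cam('wrist',st),[[.583,-.308,.112]]))
"
```

```text
[-15.50266848  29.86140272  54.83427898  88.49919955 -25.0707344
  74.63796744  46.95073455]
d cm [-0.73 -0.27 13.74] w [ 0.15 -0.02  0.53] rows>=3.3
[[251.36018804 219.93755811]]
```

View pics/w2.png

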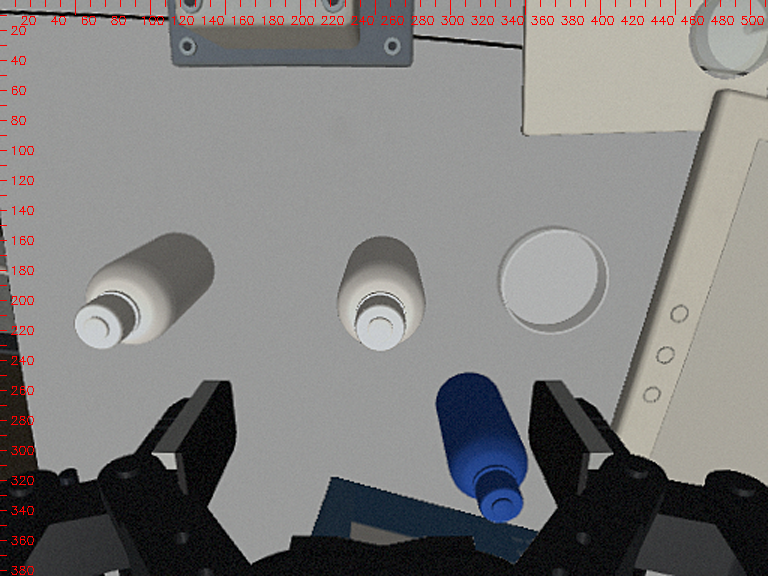

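```bash
python3 -c "
from h import *
import pickle
st=pickle.load(open('w2.pkl','rb'));W=cam('wrist',st)
print(plane(W,(253.3,217),.112),plane(W,(67,214.5),.112))
print(plane(W,(254.5,158),.0),plane(W,(253,217),.112))
goto([.5845,-.307,.054],[180,0,94])
"
```

```text
[ 0.58413324 -0.30579811  0.112     ] [ 0.4578053  -0.31412187  0.112     ]
[ 0.58381543 -0.28810988  0.        ] [ 0.58393336 -0.30581364  0.112     ]
d cm [-0.64 -0.12 13.74] w [ 0.15 -0.02  0.53] rows>=3.3
```

```bash
python3 -c "
from h import *
st=manip.read_state();print(st['eef_pos'],st['qd'].round(1))
goto([.584,-.308,.054],[180,0,94])
"
```

```text
[ 0.58478128 -0.3005686   0.19142773] [-0.2 -0.3  0.1 -0.1 -0.  -0.2  0.4]
d cm [-0.74 -0.17 13.74] w [ 0.15 -0.02  0.53] rows>=3.3
```

>>> apply_moves(
  commands=[
    {"wx": 0,"wy": 0,"wz": 0.5,"dx": -0.7,"dy": -0.1,"dz": 4,"fingers": 1},
    {"wx": 0,"wy": 0,"wz": 0.5,"dx": -0.7,"dy": -0.1,"dz": 6,"fingers": 1},
    {"wx": 0,"wy": 0,"wz": 0.5,"dx": -0.7,"dy": -0.1,"dz": 6,"fingers": 1},
    {"wx": 0,"wy": 0,"wz": 0.5,"dx": -0.7,"dy": -0.1,"dz": 6,"fingers": 1},
  ],
)

```text
time: 3.17
eef_pos: [0.5839, -0.3077, 0.1306]
orientation: [180.0, -0.0, 94.0]
contact_force: [0.7, 0.5, 0.0]
grip_width: 0.0852
```

```bash
python3 -c "
from h import *
st=manip.read_state();print(st['eef_pos'],st['qd'].round(1))
goto([.584,-.308,.054],[180,0,94])
"
```

```text
[ 0.58387813 -0.3076519   0.13059821] [ 0.1 -1.1  1.4 -2.2  0.2  0.4 -0.1]
d cm [-0.04  0.01  7.66] w [ 0.03 -0.05  0.02] rows>=1.8
```

Good tracking. Descend and close.

>>> apply_moves(
  commands=[
    {"wx": 0,"wy": 0,"wz": 0,"dx": 0,"dy": 0,"dz": 4,"fingers": 1},
    {"wx": 0,"wy": 0,"wz": 0,"dx": 0,"dy": 0,"dz": 7,"fingers": 1},
    {"wx": 0,"wy": 0,"wz": 0,"dx": 0,"dy": 0,"dz": 7.6,"fingers": 1},
    {"wx": 0,"wy": 0,"wz": 0,"dx": 0,"dy": 0,"dz": 7.6,"fingers": 0.8},
    {"wx": 0,"wy": 0,"wz": 0,"dx": 0,"dy": 0,"dz": 7.6,"fingers": 0.65},
    {"wx": 0,"wy": 0,"wz": 0,"dx": 0,"dy": 0,"dz": 7.6,"fingers": 0.55},
    {"wx": 0,"wy": 0,"wz": 0,"dx": 0,"dy": 0,"dz": 7.6,"fingers": 0.4},
    {"wx": 0,"wy": 0,"wz": 0,"dx": 0,"dy": 0,"dz": 7.6,"fingers": 0.4},
    {"wx": 0,"wy": 0,"wz": 0,"dx": 0,"dy": 0,"dz": 7.6,"fingers": 0.4},
  ],
)

```text
time: 3.92
eef_pos: [0.5851, -0.3102, 0.0568]
orientation: [179.8, 0.1, 93.9]
contact_force: [-1.3, -0.1, 7.7]
grip_width: 0.0437
```

```bash
python3 -c "
from h import *
st=manip.read_state();print(st['eef_pos'],st['grip_width'],st['joint_pos'])
"
```

```text
[ 0.58513039 -0.3102109   0.05679444] 0.043709562634728624 [-11.2796317   37.50814696  49.54265621  94.98369592 -31.63976962
  62.22101912  51.46063168]
```

>>> apply_moves(
  commands=[
    {"wx": 0,"wy": 0,"wz": 0,"dx": 0,"dy": 0,"dz": -1,"fingers": 0.4},
    {"wx": 0,"wy": 0,"wz": 0,"dx": 0,"dy": 0,"dz": -5,"fingers": 0.4},
    {"wx": 0,"wy": 0,"wz": 0,"dx": 0,"dy": 0,"dz": -9,"fingers": 0.4},
    {"wx": 0,"wy": 0,"wz": 0,"dx": 0,"dy": 0,"dz": -13,"fingers": 0.4},
    {"wx": 0,"wy": 0,"wz": 0,"dx": 0,"dy": 0,"dz": -13,"fingers": 0.4},
    {"wx": 0,"wy": 0,"wz": 0,"dx": 0,"dy": 0,"dz": -13,"fingers": 0.4},
  ],
)

```text
time: 4.42
eef_pos: [0.5846, -0.3105, 0.1878]
orientation: [179.7, 0.1, 93.9]
contact_force: [-0.6, 0.6, -0.5]
grip_width: 0.0438
```

```bash
python3 -c "
from h import *
import pickle
st=manip.read_state();im=manip.snapshot('wrist')[:,:,::-1].copy();s=manip.snapshot('side')[:,:,::-1].copy();cv2.imwrite('raw_w3.png',im);cv2.imwrite('raw_s3.png',s)
pickle.dump(st,open('w3.pkl','wb'))
print(st['eef_pos'],st['grip_width'],st['orientation'],st['contact_force'])
crop(im,100,150,420,384,2.4,'w3.png')
crop(s,140,60,340,220,3.5,'s3.png')
"
```

```text
[ 0.58459297 -0.3104709   0.18781179] 0.04384724460615658 [1.79676890e+02 1.33663687e-01 9.38957487e+01] [-0.58773824  0.62685885 -0.5042917 ]
```

View pics/w3.png

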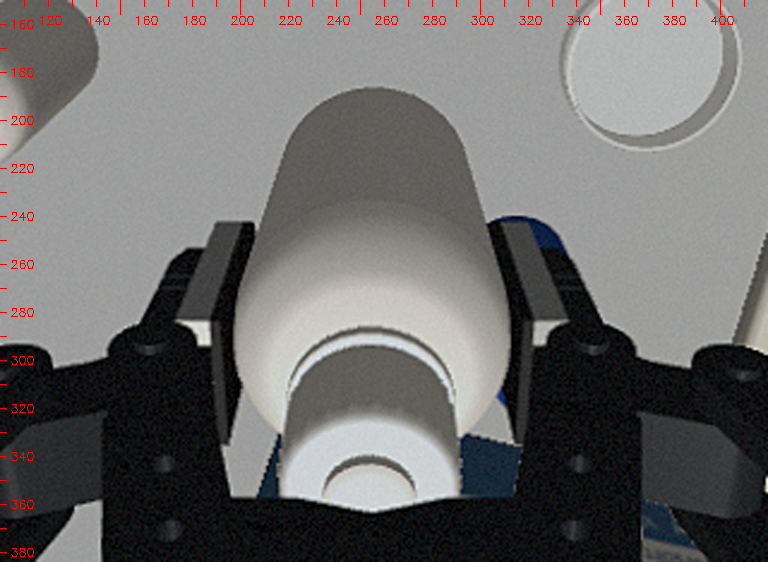

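View pics/s3.png

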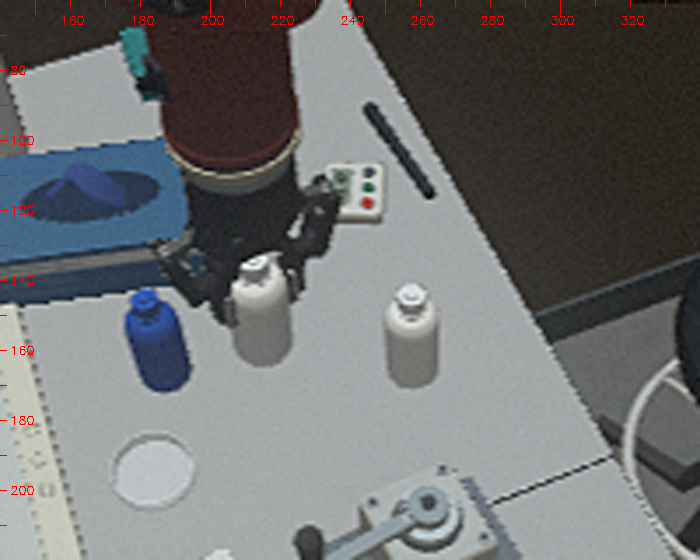

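```bash
cat >> h.py <<'E'
Ob=Os+Rs@np.array([-.0408+.0031,0,.030])
Rt=np.c_[Rb[:,1],Rb[:,0],-Rb[:,2]]
RPYt=Ro.from_matrix(Rt).as_euler('xyz',degrees=True)
def gobed(x,y,z,st=None):
    goto(Ob+Rb@np.array([x,y,z])/1000,RPYt,st)
def inbed(p): return ((Rb.T@(np.array(p)-Ob))*1000).round(1)
E
python3 -c "
from h import *
import pickle
st=pickle.load(open('w3.pkl','rb'));W=cam('wrist',st)
print(plane(W,(256.5,186.5),.131))
print(RPYt,Ob); print(Ob+Rb@np.array([.023,.052,.19]))
gobed(23,52,190)"
```

```text
[ 0.58429912 -0.28805368  0.131     ]
[166.     0.    93.93] [ 0.47458865 -0.03308387  0.03      ]
[0.44743194 0.01717305 0.21992039]
d cm [ 33.47 -11.33  -3.59] w [-1.397e+01 -2.000e-02 -1.000e-02] rows>=8.5
```

>>> apply_moves(
  commands=[
    {"wx": 0,"wy": 0,"wz": 0,"dx": 3,"dy": -1,"dz": -3,"fingers": 0.4},
    {"wx": 0,"wy": 0,"wz": 0,"dx": 7,"dy": -2.5,"dz": -4,"fingers": 0.4},
    {"wx": -6,"wy": 0,"wz": 0,"dx": 33.5,"dy": -11.3,"dz": -4,"fingers": 0.4},
    {"wx": -6,"wy": 0,"wz": 0,"dx": 33.5,"dy": -11.3,"dz": -4,"fingers": 0.4},
    {"wx": -14,"wy": 0,"wz": 0,"dx": 33.5,"dy": -11.3,"dz": -4,"fingers": 0.4},
    {"wx": -14,"wy": 0,"wz": 0,"dx": 33.5,"dy": -11.3,"dz": -4,"fingers": 0.4},
    {"wx": -14,"wy": 0,"wz": 0,"dx": 33.5,"dy": -11.3,"dz": -4,"fingers": 0.4},
    {"wx": -14,"wy": 0,"wz": 0,"dx": 33.5,"dy": -11.3,"dz": -4,"fingers": 0.4},
    {"wx": -14,"wy": 0,"wz": 0,"dx": 33.5,"dy": -11.3,"dz": -4,"fingers": 0.4},
    {"wx": -14,"wy": 0,"wz": 0,"dx": 33.5,"dy": -11.3,"dz": -4,"fingers": 0.4},
  ],
)

```text
time: 5.35
eef_pos: [0.4538, -0.0024, 0.2234]
orientation: [166.0, -0.0, 93.9]
contact_force: [1.2, 0.9, -0.0]
grip_width: 0.044
```

>>> apply_moves(
  commands=[
    {"wx": 0,"wy": 0,"wz": 0,"dx": 0,"dy": 0,"dz": 0,"fingers": 0.4},
    {"wx": 0,"wy": 0,"wz": 0,"dx": 0,"dy": 0,"dz": 0,"fingers": 0.4},
  ],
)

```text
time: 5.52
eef_pos: [0.4545, -0.0023, 0.2229]
orientation: [166.1, 0.1, 94.2]
contact_force: [-0.3, -1.0, 0.1]
grip_width: 0.0441
```

```bash
python3 -c "
from h import *
import pickle
st=manip.read_state();im=manip.snapshot('wrist')[:,:,::-1].copy();cv2.imwrite('raw_w4.png',im)
pickle.dump(st,open('w4.pkl','wb'))
print(st['eef_pos'],st['grip_width'],st['orientation'],st['joint_pos'],inbed(st['eef_pos']))
crop(im,0,0,512,384,1.55,'w4.png')
gobed(23,52,190)
"
```

```text
[ 0.45451092 -0.00232586  0.22290283] 0.04413699324153245 [1.66086021e+02 6.99416238e-02 9.41820459e+01] [-44.66195872 -19.51326207  31.94990077 122.55094555  14.16946417
  60.92685412 -14.26492807] [ 29.3  32.1 191.5]
d cm [ 2.17 -0.68  0.15] w [-0.07  0.04  0.09] rows>=0.5
```

View pics/w4.png

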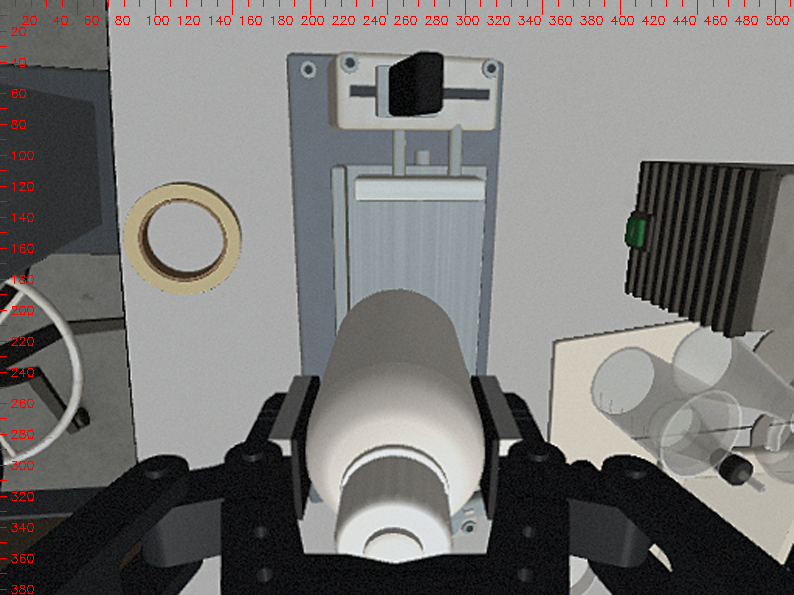

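```bash
python3 - <<'E'
from h import *
import pickle
st=pickle.load(open('w4.pkl','rb'));W=cam('wrist',st)
im=cv2.imread('raw_w4.png');crop(im,180,25,330,145,5.3,'w4b.png')
f=1/1.55
for n,u,h in [("fence lo",(357,200),.035),("fence hi",(484,200),.035),("lip foot",(346,240),0),("bed end",(487,210),0),("lip top in",(344,240),.018),("bed left end",(410,165),0)]:
    print(n,(bedplane(W,np.array(u)*f,h)*1000).round(1))
b=np.array([plane(W,np.array(u)*f,.012) for u in [(288,53),(503,62)]]);print(b.round(4),b.mean(0).round(4), (b.mean(0)-.159*Rs[:,1]).round(4))
E
```

```text
fence lo [ 8.  76.2 35. ]
fence hi [77.3 76.6 35. ]
lip foot [-1.7 47.4  0. ]
bed end [85.3 66.5  0. ]
lip top in [-1.2 50.8 18. ]
bed left end [37.6 93.1  0. ]
[[0.4327 0.1217 0.012 ]
 [0.5695 0.1309 0.012 ]] [0.5011 0.1263 0.012 ] [ 0.512  -0.0324  0.012 ]
```

View pics/w4b.png

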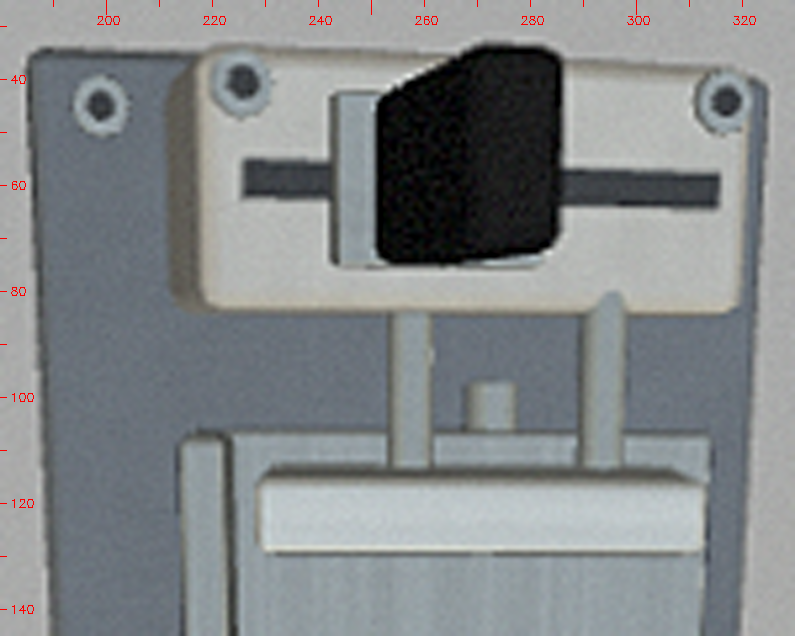

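```bash
python3 -c "
from h import *
gobed(25,51,100);gobed(25,51,62)
"
```

```text
d cm [ 2.08 -0.47  9.15] w [-0.07  0.04  0.09] rows>=2.3
d cm [ 2.08 -0.47 12.95] w [-0.07  0.04  0.09] rows>=3.1
```

>>> apply_moves(
  commands=[
    {"wx": 0,"wy": 0,"wz": 0,"dx": 2,"dy": -0.5,"dz": 3,"fingers": 0.4},
    {"wx": 0,"wy": 0,"wz": 0,"dx": 2,"dy": -0.5,"dz": 6.5,"fingers": 0.4},
    {"wx": 0,"wy": 0,"wz": 0,"dx": 2,"dy": -0.5,"dz": 9,"fingers": 0.4},
    {"wx": 0,"wy": 0,"wz": 0,"dx": 2,"dy": -0.5,"dz": 9,"fingers": 0.4},
    {"wx": 0,"wy": 0,"wz": 0,"dx": 2,"dy": -0.5,"dz": 9,"fingers": 0.4},
  ],
)

```text
time: 5.98
eef_pos: [0.4707, 0.0153, 0.1344]
orientation: [166.2, 0.1, 93.8]
contact_force: [0.4, 0.1, 1.1]
grip_width: 0.0441
```

```bash
python3 -c "
from h import *
st=manip.read_state();print(inbed(st['eef_pos']),st['joint_pos'].round(1))
gobed(25,51,62)
"
```

```text
[ 24.7  48.6 101.5] [-47.  -10.4  36.2 127.7  10.7  47.4 -13. ]
d cm [0.25 0.04 3.95] w [-0.2   0.16 -0.12] rows>=0.9
```

>>> apply_moves(
  commands=[
    {"wx": -0.2,"wy": 0.2,"wz": -0.1,"dx": 0.2,"dy": 0.1,"dz": 2,"fingers": 0.4},
    {"wx": -0.2,"wy": 0.2,"wz": -0.1,"dx": 0.2,"dy": 0.1,"dz": 3.6,"fingers": 0.4},
    {"wx": -0.2,"wy": 0.2,"wz": -0.1,"dx": 0.2,"dy": 0.1,"dz": 3.9,"fingers": 0.4},
    {"wx": -0.2,"wy": 0.2,"wz": -0.1,"dx": 0.2,"dy": 0.1,"dz": 3.9,"fingers": 0.4},
    {"wx": -0.2,"wy": 0.2,"wz": -0.1,"dx": 0.2,"dy": 0.1,"dz": 3.9,"fingers": 0.4},
  ],
)

```text
time: 6.4
eef_pos: [0.4822, 0.0194, 0.0991]
orientation: [165.7, -0.2, 94.0]
contact_force: [0.0, 0.3, -1.5]
grip_width: 0.0437
```

```bash
python3 -c "
from h import *
st=manip.read_state();print(inbed(st['eef_pos']),st['joint_pos'].round(1),Rb.T@st['contact_force'])
s=manip.snapshot('side')[:,:,::-1].copy();cv2.imwrite('raw_s5.png',s)
crop(s,220,160,340,320,3.7,'s5.png')
"
```

```text
[27.6 51.9 64.4] [-48.   -5.2  39.  129.    6.5  41.   -9.1] [-0.31956881  0.29097989 -1.44735462]
```

View pics/s5.png

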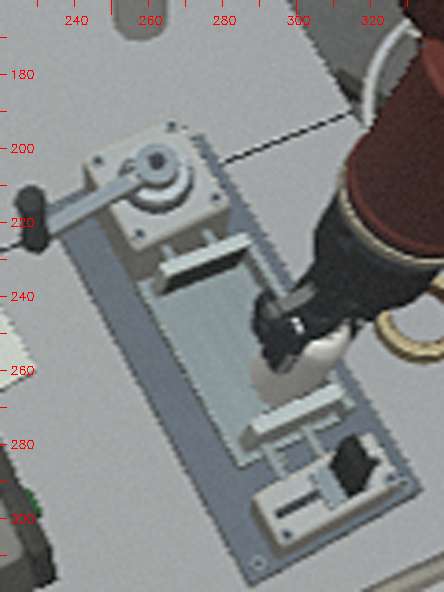

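>>> apply_moves(
  commands=[
    {"wx": 0,"wy": 0,"wz": 0,"dx": 0,"dy": -0.1,"dz": 0.3,"fingers": 0.4},
    {"wx": 0,"wy": 0,"wz": 0,"dx": 0,"dy": -0.2,"dz": 0.6,"fingers": 0.4},
    {"wx": 0,"wy": 0,"wz": 0,"dx": 0,"dy": -0.2,"dz": 0.6,"fingers": 0.4},
  ],
)

```text
time: 6.7
eef_pos: [0.4809, 0.0197, 0.0913]
orientation: [165.8, -0.2, 94.1]
contact_force: [-0.1, -0.8, -0.6]
grip_width: 0.0441
```

```bash
python3 -c "
from h import *
st=manip.read_state();print(inbed(st['eef_pos']),Rb.T@st['contact_force'],st['orientation'])
"
```

```text
[24.4 52.2 57.1] [-0.24569649 -0.7694224  -0.55464834] [165.80664985  -0.18243178  94.06131816]
```

>>> apply_moves(
  commands=[
    {"wx": 0,"wy": 0,"wz": 0,"dx": 0,"dy": 0,"dz": 0.1,"fingers": 0.4},
    {"wx": 0,"wy": 0,"wz": 0,"dx": 0,"dy": 0,"dz": 0.2,"fingers": 0.4},
  ],
)

```text
time: 6.87
eef_pos: [0.4814, 0.0199, 0.0907]
orientation: [165.9, -0.2, 94.1]
contact_force: [-30.4, -3.5, 55.6]
grip_width: 0.0442
```

```bash
python3 -c "
from h import *
st=manip.read_state();print(inbed(st['eef_pos']),Rb.T@st['contact_force'],st['orientation'])
"
```

```text
[24.9 52.4 56.4] [-16.2144596   -1.37334165  61.37270183] [165.87539899  -0.23207821  94.05140692]
```

>>> apply_moves(
  commands=[
    {"wx": 0,"wy": 0,"wz": 0,"dx": 0,"dy": 0,"dz": -0.15,"fingers": 0.4},
    {"wx": 0,"wy": 0,"wz": 0,"dx": 0,"dy": 0,"dz": -0.15,"fingers": 0.4},
  ],
)

```text
time: 7.03
eef_pos: [0.4814, 0.0198, 0.0914]
orientation: [165.8, -0.2, 94.1]
contact_force: [0.0, -0.2, -0.9]
grip_width: 0.0436
```

```bash
python3 -c "
from h import *
st=manip.read_state();print(inbed(st['eef_pos']),Rb.T@st['contact_force'],st['orientation'])
"
```

```text
[25.  52.3 57. ] [-0.20928755 -0.21532754 -0.86346489] [165.77133704  -0.19045074  94.05978516]
```

>>> apply_moves(
  commands=[
    {"wx": 0,"wy": 0,"wz": 0,"dx": 0,"dy": -0.1,"dz": 0,"fingers": 0.4},
    {"wx": 0,"wy": 0,"wz": 0,"dx": 0,"dy": -0.15,"dz": 0,"fingers": 0.4},
  ],
)

```text
time: 7.2
eef_pos: [0.4799, 0.0197, 0.0907]
orientation: [165.8, -0.2, 94.1]
contact_force: [0.2, 0.6, 1.7]
grip_width: 0.044
```

```bash
python3 -c "
from h import *
st=manip.read_state();print(inbed(st['eef_pos']),Rb.T@st['contact_force'],st['orientation'])
"
```

```text
[23.4 52.3 56.7] [0.61024903 0.58080605 1.56968149] [165.76843946  -0.17038587  94.0694118 ]
```

>>> apply_moves(
  commands=[
    {"wx": 0,"wy": 0,"wz": 0,"dx": 0,"dy": -0.1,"dz": 0,"fingers": 0.4},
  ],
)

```text
time: 7.28
eef_pos: [0.479, 0.0196, 0.0904]
orientation: [165.8, -0.2, 94.1]
contact_force: [-0.3, 0.2, 1.9]
grip_width: 0.0443
```

```bash
python3 -c "
from h import *
st=manip.read_state();print(inbed(st['eef_pos']),Rb.T@st['contact_force'],st['orientation'])
"
```

```text
[22.4 52.3 56.7] [0.15795524 0.22433207 1.89856757] [ 1.65768712e+02 -1.65337783e-01  9.40666730e+01]
```

>>> apply_moves(
  commands=[
    {"wx": 0,"wy": 0,"wz": 0,"dx": 0,"dy": -0.1,"dz": 0,"fingers": 0.4},
  ],
)

```text
time: 7.37
eef_pos: [0.4785, 0.0196, 0.0904]
orientation: [165.7, -0.2, 94.1]
contact_force: [5.4, 0.5, -2.4]
grip_width: 0.0441
```

```bash
python3 -c "
from h import *
st=manip.read_state();print(inbed(st['eef_pos']),Rb.T@st['contact_force'],st['orientation'])
"
```

```text
[21.9 52.3 56.8] [ 4.67989332  0.15570886 -3.65255477] [165.70651279  -0.17020598  94.06728343]
```

>>> apply_moves(
  commands=[
    {"wx": 0,"wy": 0,"wz": 0,"dx": 0,"dy": 0,"dz": 0.05,"fingers": 0.5},
    {"wx": 0,"wy": 0,"wz": 0,"dx": 0,"dy": 0,"dz": 0.05,"fingers": 0.6},
    {"wx": 0,"wy": 0,"wz": 0,"dx": 0,"dy": 0,"dz": 0.05,"fingers": 0.75},
    {"wx": 0,"wy": 0,"wz": 0,"dx": 0,"dy": 0,"dz": 0.05,"fingers": 0.75},
    {"wx": 0,"wy": 0,"wz": 0,"dx": 0,"dy": 0,"dz": 0.05,"fingers": 0.75},
  ],
)

```text
time: 7.78
eef_pos: [0.4775, 0.0194, 0.0893]
orientation: [165.8, -0.2, 94.1]
contact_force: [-1.2, -0.5, -0.4]
grip_width: 0.0644
```

```bash
python3 -c "
from h import *
st=manip.read_state();print(inbed(st['eef_pos']),Rb.T@st['contact_force'],st['orientation'])
s=manip.snapshot('side')[:,:,::-1].copy();cv2.imwrite('raw_s6.png',s)
crop(s,220,160,340,320,3.7,'s6.png')
"
```

```text
[20.7 52.2 55.9] [-1.25437723 -0.39787321 -0.05522706] [ 1.65847486e+02 -1.58669433e-01  9.40590396e+01]
```

View pics/s6.png

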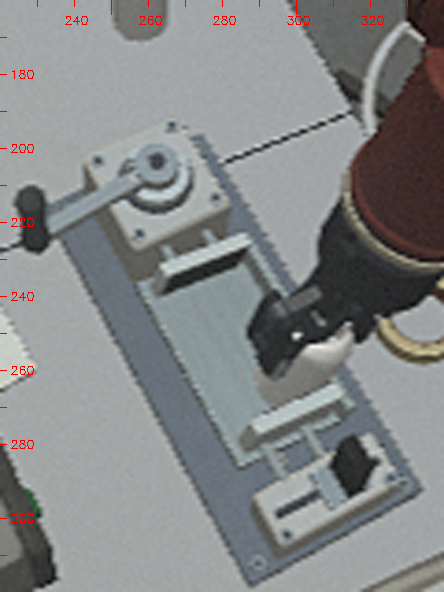

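>>> apply_moves(
  commands=[
    {"wx": 0,"wy": 0,"wz": 0,"dx": 0,"dy": 0.1,"dz": -1,"fingers": 0.75},
    {"wx": 0,"wy": 0,"wz": 0,"dx": 0,"dy": 0.1,"dz": -3,"fingers": 0.8},
    {"wx": 0,"wy": 0,"wz": 0,"dx": 0,"dy": 0.1,"dz": -6.5,"fingers": 1},
    {"wx": 0,"wy": 0,"wz": 0,"dx": 0,"dy": 0.1,"dz": -10,"fingers": 1},
    {"wx": 0,"wy": 0,"wz": 0,"dx": 0,"dy": 0.1,"dz": -10,"fingers": 1},
    {"wx": 0,"wy": 0,"wz": 0,"dx": 0,"dy": 0.1,"dz": -10,"fingers": 1},
  ],
)

```text
time: 8.33
eef_pos: [0.4553, 0.0179, 0.1887]
orientation: [165.6, -0.3, 94.1]
contact_force: [-0.6, 0.4, -0.7]
grip_width: 0.0854
```

```bash
python3 -c "
from h import *
import pickle
st=manip.read_state();im=manip.snapshot('wrist')[:,:,::-1].copy();cv2.imwrite('raw_w7.png',im)
pickle.dump(st,open('w7.pkl','wb'))
s=manip.snapshot('side')[:,:,::-1].copy()
print(st['joint_pos'],inbed(st['eef_pos']))
crop(im,0,0,512,384,1.55,'w7.png')
crop(s,220,160,340,320,3.7,'s7.png')
goto([.455,-.3175,.20],[180,0,94])
"
```

```text
[-46.46629769 -17.61896277  32.34213262 125.70584856  14.0304447
  55.64464879 -16.70927323] [ 23.1  52.2 157.8]
d cm [-33.42  -1.85  -2.  ] w [14.16 -0.18  0.04] rows>=8.0
```

View pics/w7.png

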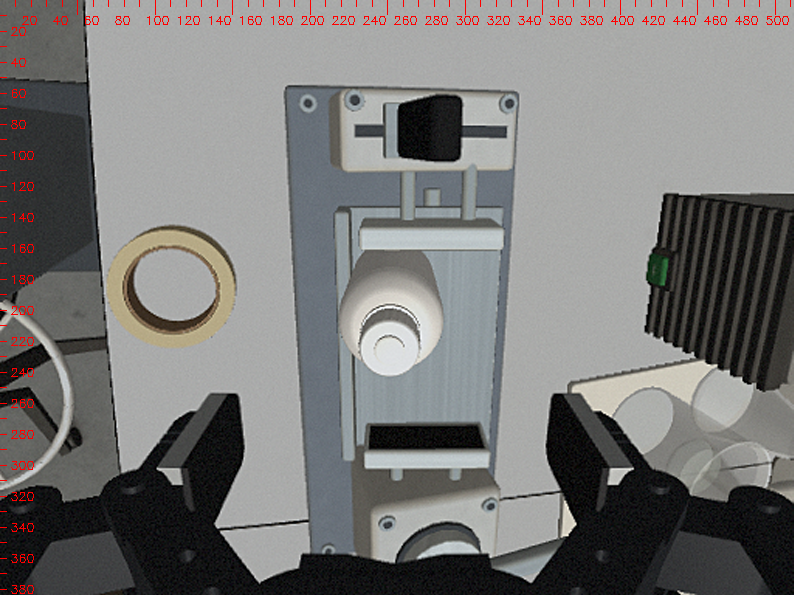

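View pics/s7.png

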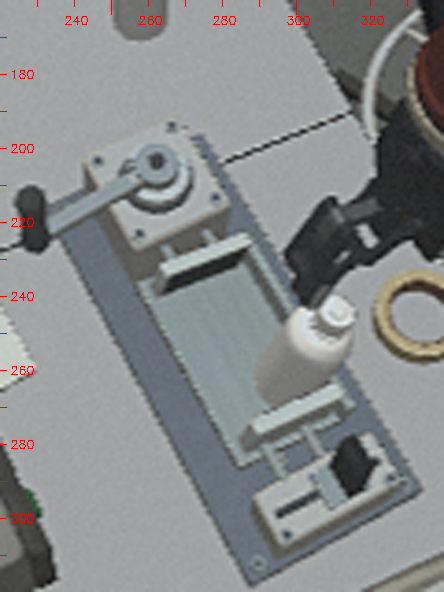

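```bash
python3 - <<'E'
from h import *
import pickle
st=pickle.load(open('w7.pkl','rb'));W=cam('wrist',st)
f=1/1.55
for n,u,h in [("cap",(389,350),.112),("jaw lo",(366,450),.035),("jaw hi",(488,450),.035),("fence lo",(361,249),.035),("fence hi",(503,249),.035),("lip foot",(355,420),0),("bed hi",(500,300),0)]:
    o=bedplane(W,np.array(u)*f,h); print(n,(o*1000).round(1))
E
```

```text
cap [ 20.9  54.8 112. ]
jaw lo [  7.7 -37.2  35. ]
jaw hi [ 76.2 -37.6  35. ]
fence lo [ 7.  76.9 35. ]
fence hi [77.4 76.9 35. ]
lip foot [ -0.7 -38.2   0. ]
bed hi [85.  39.8  0. ]
```

>>> apply_moves(
  commands=[
    {"wx": 0,"wy": 0,"wz": 0,"dx": -4,"dy": 0.5,"dz": -1,"fingers": 1},
    {"wx": 7,"wy": 0,"wz": 0,"dx": -33.4,"dy": -1.8,"dz": -2,"fingers": 1},
    {"wx": 14.1,"wy": 0,"wz": 0,"dx": -33.4,"dy": -1.8,"dz": -2,"fingers": 1},
    {"wx": 14.1,"wy": 0,"wz": 0,"dx": -33.4,"dy": -1.8,"dz": -2,"fingers": 1},
    {"wx": 14.1,"wy": 0,"wz": 0,"dx": -33.4,"dy": -1.8,"dz": -2,"fingers": 1},
    {"wx": 14.1,"wy": 0,"wz": 0,"dx": -33.4,"dy": -1.8,"dz": -2,"fingers": 1},
    {"wx": 14.1,"wy": 0,"wz": 0,"dx": -33.4,"dy": -1.8,"dz": -2,"fingers": 1},
    {"wx": 14.1,"wy": 0,"wz": 0,"dx": -33.4,"dy": -1.8,"dz": -2,"fingers": 1},
    {"wx": 14.1,"wy": 0,"wz": 0,"dx": -33.4,"dy": -1.8,"dz": -2,"fingers": 1},
    {"wx": 14.1,"wy": 0,"wz": 0,"dx": -33.4,"dy": -1.8,"dz": -2,"fingers": 1},
  ],
)

```text
time: 9.27
eef_pos: [0.4533, -0.3217, 0.1992]
orientation: [-179.8, 0.0, 93.6]
contact_force: [0.0, 1.3, -0.2]
grip_width: 0.0854
```

```bash
python3 -c "
from h import *
print(manip.read_state()['joint_pos'])
goto([.4545,-.3175,.20],[180,0,94])
"
```

```text
[-23.1933943   16.61435993  64.36177888 102.53228878 -15.67544164
  70.906599    49.11602733]
d cm [ 0.41  0.15 -0.08] w [-0.18  0.03 -0.36] rows>=0.1
```

>>> apply_moves(
  commands=[
    {"wx": -0.2,"wy": 0,"wz": -0.4,"dx": 0.4,"dy": 0.1,"dz": 0,"fingers": 1},
    {"wx": -0.2,"wy": 0,"wz": -0.4,"dx": 0.4,"dy": 0.1,"dz": 0,"fingers": 1},
  ],
)

```text
time: 9.43
eef_pos: [0.4566, -0.3114, 0.1997]
orientation: [179.8, -0.2, 94.6]
contact_force: [0.1, 0.3, 1.6]
grip_width: 0.0857
```

```bash
python3 -c "
from h import *
import pickle
st=manip.read_state();im=manip.snapshot('wrist')[:,:,::-1].copy();cv2.imwrite('raw_w8.png',im)
pickle.dump(st,open('w8.pkl','wb'))
print(st['eef_pos'],st['qd'].round(1))
crop(im,160,120,350,280,4,'w8.png')
W=cam('wrist',st)
print(proj(W,[[.4545,-.3175,.112],[.4545,-.3175+.023,0]]))
"
```

```text
[ 0.45662071 -0.31139443  0.19971258] [-1.  -1.1 -0.3 -0.3 -0.4  0.4  0.6]
[[250.61819912 214.04150275]
 [253.16416607 152.51100199]]
```

View pics/w8.png

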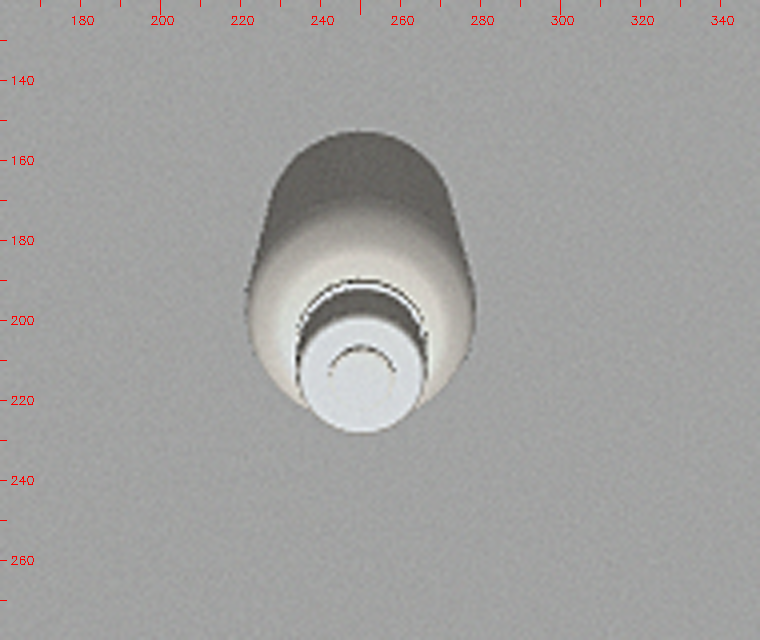

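```bash
python3 -c "
from h import *
goto([.4542,-.3177,.135],[180,0,94])
"
```

```text
d cm [-0.67 -0.36  6.5 ] w [ 0.26 -0.24  0.62] rows>=1.6
```

>>> apply_moves(
  commands=[
    {"wx": 0.2,"wy": -0.2,"wz": 0.6,"dx": -0.5,"dy": -0.3,"dz": 3,"fingers": 1},
    {"wx": 0.2,"wy": -0.2,"wz": 0.6,"dx": -0.6,"dy": -0.3,"dz": 6.5,"fingers": 1},
    {"wx": 0.2,"wy": -0.2,"wz": 0.6,"dx": -0.6,"dy": -0.3,"dz": 6.5,"fingers": 1},
    {"wx": 0.2,"wy": -0.2,"wz": 0.6,"dx": -0.6,"dy": -0.3,"dz": 6.5,"fingers": 1},
  ],
)

```text
time: 9.82
eef_pos: [0.454, -0.3173, 0.1352]
orientation: [-180.0, -0.1, 94.0]
contact_force: [0.0, -1.1, 0.9]
grip_width: 0.0856
```

```bash
python3 -c "
from h import *
goto([.4542,-.3177,.056],[180,0,94])
"
```

```text
d cm [-0.05  0.03  7.92] w [-0.04 -0.07 -0.04] rows>=1.9
```

>>> apply_moves(
  commands=[
    {"wx": 0,"wy": 0,"wz": 0,"dx": -0.05,"dy": 0,"dz": 4,"fingers": 1},
    {"wx": 0,"wy": 0,"wz": 0,"dx": -0.05,"dy": 0,"dz": 7,"fingers": 1},
    {"wx": 0,"wy": 0,"wz": 0,"dx": -0.05,"dy": 0,"dz": 7.8,"fingers": 1},
    {"wx": 0,"wy": 0,"wz": 0,"dx": -0.05,"dy": 0,"dz": 7.8,"fingers": 0.8},
    {"wx": 0,"wy": 0,"wz": 0,"dx": -0.05,"dy": 0,"dz": 7.8,"fingers": 0.65},
    {"wx": 0,"wy": 0,"wz": 0,"dx": -0.05,"dy": 0,"dz": 7.8,"fingers": 0.55},
    {"wx": 0,"wy": 0,"wz": 0,"dx": -0.05,"dy": 0,"dz": 7.8,"fingers": 0.4},
    {"wx": 0,"wy": 0,"wz": 0,"dx": -0.05,"dy": 0,"dz": 7.8,"fingers": 0.4},
    {"wx": 0,"wy": 0,"wz": 0,"dx": -0.05,"dy": 0,"dz": 7.8,"fingers": 0.4},
  ],
)

```text
time: 10.57
eef_pos: [0.4557, -0.3208, 0.0604]
orientation: [179.7, 0.1, 93.8]
contact_force: [-2.8, 2.1, 11.5]
grip_width: 0.0442
```

```bash
python3 -c "
from h import *
st=manip.read_state();print(st['eef_pos'],st['orientation'],st['contact_force'],st['joint_pos'])
"
```

```text
[ 0.45568729 -0.32082744  0.06039706] [1.79717890e+02 1.04852375e-01 9.38486677e+01] [-2.80701497  2.12485444 11.45187093] [-14.75825265  26.75018661  55.98852531 110.38977198 -26.68617277
  56.59035068  57.37075001]
```

>>> apply_moves(
  commands=[
    {"wx": 0,"wy": 0,"wz": 0,"dx": 0,"dy": 0,"dz": -1,"fingers": 0.4},
    {"wx": 0,"wy": 0,"wz": 0,"dx": 0,"dy": 0,"dz": -5,"fingers": 0.4},
    {"wx": 0,"wy": 0,"wz": 0,"dx": 0,"dy": 0,"dz": -9,"fingers": 0.4},
    {"wx": 0,"wy": 0,"wz": 0,"dx": 0,"dy": 0,"dz": -13,"fingers": 0.4},
    {"wx": 0,"wy": 0,"wz": 0,"dx": 0,"dy": 0,"dz": -15,"fingers": 0.4},
    {"wx": 0,"wy": 0,"wz": 0,"dx": 0,"dy": 0,"dz": -15,"fingers": 0.4},
  ],
)

```text
time: 11.07
eef_pos: [0.456, -0.3217, 0.2138]
orientation: [179.5, 0.2, 93.8]
contact_force: [0.3, -0.2, -0.9]
grip_width: 0.0438
```

```bash
python3 -c "
from h import *
import pickle
st=manip.read_state();im=manip.snapshot('wrist')[:,:,::-1].copy();cv2.imwrite('raw_w9.png',im)
pickle.dump(st,open('w9.pkl','wb'))
print(st['eef_pos'],st['orientation'],st['contact_force'])
crop(im,100,150,420,384,2.4,'w9.png')
gobed(25,3,185)
"
```

```text
[ 0.45597689 -0.32174619  0.21376456] [179.46240664   0.19799252  93.81179917] [ 0.34286793 -0.21473587 -0.94146901]
d cm [28.86  1.8  -0.48] w [-13.59   0.12  -0.06] rows>=6.9
```

View pics/w9.png

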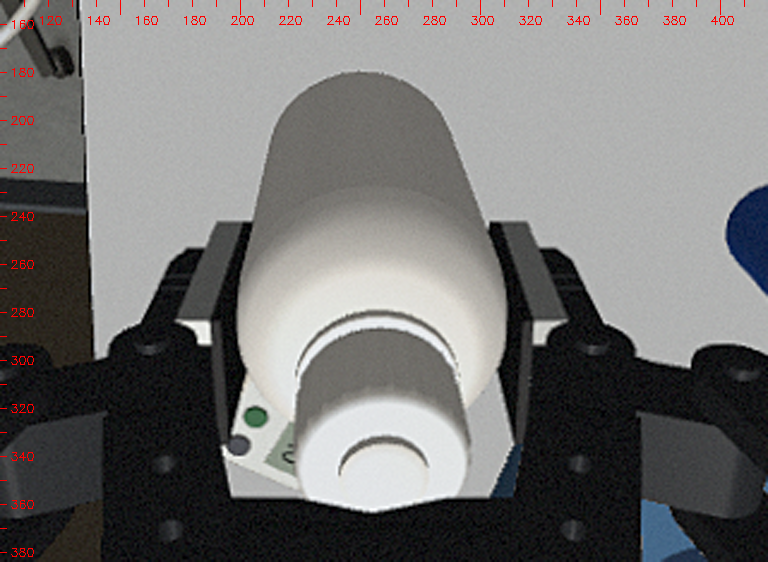

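```bash
python3 - <<'E'
from h import *
import pickle
p=manip.camera_params('wrist');M=p['T_tool_cam']
def tp(uv,z):
    q=cv2.undistortPoints(np.array([[uv]],float),p['camera_matrix'],p['D'])[0,0]
    d=M[:3,:3]@np.array([q[0],q[1],1]);o=M[:3,3];return ((o+d*(z-o[2])/d[2])*1000).round(1)
# cap ring (top of cap outer visible top edges): cap left/right edges, base apex
for n,l,r,b,zb in [("A",(217.5,345),(290,345),(256,186.3),.0568),("B",(223.5,330),(295.5,330),(252,180),.0604)]:
    print(n,"cap L/R",tp(l,zb-.1),tp(r,zb-.1),"base apex",tp(b,zb))
    
E
python3 -c "
from h import *
im=cv2.imread('raw_w9.png');crop(im,190,170,320,365,3,'w9b.png');im=cv2.imread('raw_w3.png');crop(im,190,170,320,365,3,'w3b.png')"
```

```text
A cap L/R [ -2.7 -12.4 -43.2] [ -2.7  11.3 -43.2] base apex [22.6  0.6 56.8]
B cap L/R [  0.4 -10.7 -39.6] [  0.4  13.4 -39.6] base apex [25.5 -1.7 60.4]
```

View pics/w9b.png

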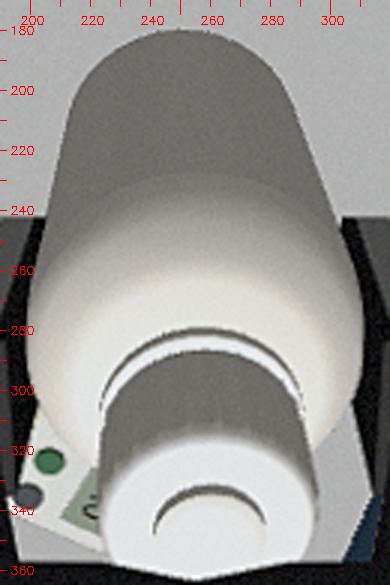

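```bash
cat >> h.py <<'E'
RPYt2=(Ro.from_matrix(Rt)*Ro.from_euler('x',-1.75,degrees=True)).as_euler('xyz',degrees=True)
def gobed2(x,y,z,st=None):
    goto(Ob+Rb@np.array([x,y,z])/1000,RPYt2,st)
E
python3 -c "
from h import *
gobed2(25,0.5,190)"
```

```text
d cm [28.61  1.68 -0.97] w [-15.34   0.12  -0.06] rows>=6.9
```

>>> apply_moves(
  commands=[
    {"wx": 0,"wy": 0,"wz": 0,"dx": 4,"dy": 0.2,"dz": -1,"fingers": 0.4},
    {"wx": -6,"wy": 0,"wz": 0,"dx": 28.6,"dy": 1.7,"dz": -1.2,"fingers": 0.4},
    {"wx": -12,"wy": 0,"wz": 0,"dx": 28.6,"dy": 1.7,"dz": -1.2,"fingers": 0.4},
    {"wx": -15.3,"wy": 0,"wz": 0,"dx": 28.6,"dy": 1.7,"dz": -1.2,"fingers": 0.4},
    {"wx": -15.3,"wy": 0,"wz": 0,"dx": 28.6,"dy": 1.7,"dz": -1.2,"fingers": 0.4},
    {"wx": -15.3,"wy": 0,"wz": 0,"dx": 28.6,"dy": 1.7,"dz": -1.2,"fingers": 0.4},
    {"wx": -15.3,"wy": 0,"wz": 0,"dx": 28.6,"dy": 1.7,"dz": -1.2,"fingers": 0.4},
    {"wx": -15.3,"wy": 0,"wz": 0,"dx": 28.6,"dy": 1.7,"dz": -1.2,"fingers": 0.4},
    {"wx": -15.3,"wy": 0,"wz": 0,"dx": 28.6,"dy": 1.7,"dz": -1.2,"fingers": 0.4},
    {"wx": -15.3,"wy": 0,"wz": 0,"dx": 28.6,"dy": 1.7,"dz": -1.2,"fingers": 0.4},
  ],
)

```text
time: 11.95
eef_pos: [0.4511, -0.0263, 0.2192]
orientation: [164.6, 0.0, 94.3]
contact_force: [1.0, -0.2, -0.4]
grip_width: 0.0437
```

```bash
python3 -c "
from h import *
import pickle
st=manip.read_state();im=manip.snapshot('wrist')[:,:,::-1].copy();cv2.imwrite('raw_w10.png',im)
pickle.dump(st,open('w10.pkl','wb'))
print(inbed(st['eef_pos']),st['orientation'],RPYt2,st['joint_pos'])
crop(im,0,0,512,384,1.55,'w10.png')
gobed2(25,0.5,110)
"
```

```text
[ 23.5   8.3 189.2] [1.64620959e+02 2.16125727e-02 9.42906105e+01] [164.25   0.    93.93] [-35.2741962  -19.46252319  27.32901749 123.97307796  11.55855691
  58.43109132  -8.58214068]
d cm [-0.43 -0.02  7.91] w [-0.4   0.01  0.27] rows>=1.9
```

View pics/w10.png

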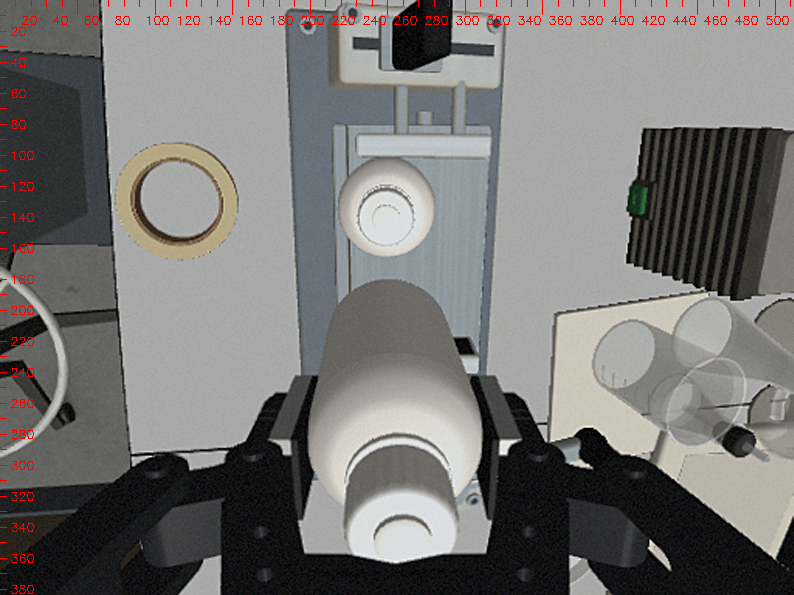

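>>> apply_moves(
  commands=[
    {"wx": -0.4,"wy": 0,"wz": 0.3,"dx": -0.7,"dy": 0,"dz": 0,"fingers": 0.4},
    {"wx": -0.4,"wy": 0,"wz": 0.3,"dx": -0.7,"dy": 0,"dz": 0.5,"fingers": 0.4},
    {"wx": -0.4,"wy": 0,"wz": 0.3,"dx": -0.7,"dy": 0,"dz": 1,"fingers": 0.4},
  ],
)

```text
time: 12.25
eef_pos: [0.4551, -0.0417, 0.2096]
orientation: [164.2, -0.1, 93.4]
contact_force: [-0.7, 0.6, -0.7]
grip_width: 0.0438
```

```bash
python3 -c "
from h import *
st=manip.read_state();print(inbed(st['eef_pos']),st['orientation'])
gobed2(25,-0.5,110)
"
```

```text
[ 24.   -7.2 179.1] [ 1.64176686e+02 -9.52649999e-02  9.33933563e+01]
d cm [ 0.68 -0.13  6.91] w [ 0.07  0.05 -0.54] rows>=1.7
```

>>> apply_moves(
  commands=[
    {"wx": 0,"wy": 0,"wz": -0.3,"dx": 0.4,"dy": 0,"dz": 3,"fingers": 0.4},
    {"wx": 0,"wy": 0,"wz": -0.3,"dx": 0.4,"dy": 0,"dz": 5,"fingers": 0.4},
    {"wx": 0,"wy": 0,"wz": -0.3,"dx": 0.4,"dy": 0,"dz": 7,"fingers": 0.4},
    {"wx": 0,"wy": 0,"wz": -0.3,"dx": 0.4,"dy": 0,"dz": 7,"fingers": 0.4},
    {"wx": 0,"wy": 0,"wz": -0.3,"dx": 0.4,"dy": 0,"dz": 7,"fingers": 0.4},
  ],
)

```text
time: 12.67
eef_pos: [0.473, -0.0357, 0.1417]
orientation: [164.4, 0.1, 93.8]
contact_force: [0.5, -0.4, 0.3]
grip_width: 0.0439
```

```bash
python3 -c "
from h import *
st=manip.read_state();print(inbed(st['eef_pos']),st['orientation'],Rb.T@st['contact_force'])
gobed2(25,-0.5,68)
"
```

```text
[ 25.3  -2.5 108.8] [1.64361883e+02 8.32814654e-02 9.37629951e+01] [ 0.50406    -0.4045748   0.20086594]
d cm [ 0.21 -0.15  4.08] w [-0.11  0.13 -0.14] rows>=1.0
```

>>> apply_moves(
  commands=[
    {"wx": -0.1,"wy": 0,"wz": -0.1,"dx": 0.1,"dy": 0,"dz": 2,"fingers": 0.4},
    {"wx": -0.1,"wy": 0,"wz": -0.1,"dx": 0.1,"dy": 0,"dz": 3.8,"fingers": 0.4},
    {"wx": -0.1,"wy": 0,"wz": -0.1,"dx": 0.1,"dy": 0,"dz": 4.0,"fingers": 0.4},
    {"wx": -0.1,"wy": 0,"wz": -0.1,"dx": 0.1,"dy": 0,"dz": 4.0,"fingers": 0.4},
  ],
)

```text
time: 13.0
eef_pos: [0.4844, -0.0334, 0.1044]
orientation: [164.2, 0.1, 93.9]
contact_force: [-0.1, 0.4, -0.3]
grip_width: 0.044
```

```bash
python3 -c "
from h import *
st=manip.read_state();print(inbed(st['eef_pos']),st['orientation'],Rb.T@st['contact_force'])
im=manip.snapshot('wrist')[:,:,::-1].copy();cv2.imwrite('raw_w11.png',im)
crop(im,100,60,420,384,1.8,'w11.png')
"
```

```text
[27.5 -1.  69.8] [1.64157808e+02 7.88221331e-02 9.39137809e+01] [-0.15181432  0.41269617 -0.26419605]
```

View pics/w11.png

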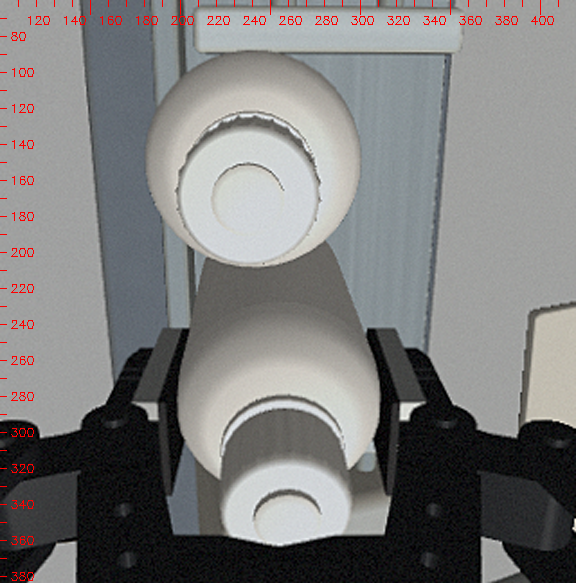

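>>> apply_moves(
  commands=[
    {"wx": 0,"wy": 0,"wz": 0,"dx": 0,"dy": -0.2,"dz": 0.4,"fingers": 0.4},
    {"wx": 0,"wy": 0,"wz": 0,"dx": 0,"dy": -0.3,"dz": 0.7,"fingers": 0.4},
    {"wx": 0,"wy": 0,"wz": 0,"dx": 0,"dy": -0.3,"dz": 0.7,"fingers": 0.4},
  ],
)

```text
time: 13.3
eef_pos: [0.4835, -0.0331, 0.0966]
orientation: [164.1, 0.0, 94.0]
contact_force: [-0.6, 0.0, -0.3]
grip_width: 0.0436
```

```bash
python3 -c "
from h import *
st=manip.read_state();print(inbed(st['eef_pos']),st['orientation'],Rb.T@st['contact_force'])
"
```

```text
[24.7 -0.6 62.5] [1.64088954e+02 3.41786736e-02 9.39537249e+01] [-0.67800041  0.0526758  -0.0937013 ]
```

>>> apply_moves(
  commands=[
    {"wx": 0,"wy": 0,"wz": 0,"dx": 0,"dy": 0,"dz": 0.1,"fingers": 0.4},
  ],
)

```text
time: 13.38
eef_pos: [0.484, -0.0331, 0.096]
orientation: [164.1, 0.0, 94.0]
contact_force: [0.9, 0.2, -0.3]
grip_width: 0.0443
```

```bash
python3 -c "
from h import *
st=manip.read_state();print(inbed(st['eef_pos']),st['orientation'],Rb.T@st['contact_force'])
"
```

```text
[25.1 -0.6 61.7] [1.64070964e+02 3.81746358e-02 9.39503262e+01] [ 0.85042073  0.17488037 -0.55205822]
```

>>> apply_moves(
  commands=[
    {"wx": 0,"wy": 0,"wz": 0,"dx": 0,"dy": 0,"dz": 0.07,"fingers": 0.4},
  ],
)

```text
time: 13.47
eef_pos: [0.4843, -0.033, 0.0952]
orientation: [164.1, 0.0, 94.0]
contact_force: [-0.2, -0.7, 0.7]
grip_width: 0.0441
```

```bash
python3 -c "
from h import *
st=manip.read_state();print(inbed(st['eef_pos']),st['orientation'],Rb.T@st['contact_force'])
"
```

```text
[25.1 -0.6 60.9] [1.64072171e+02 4.68247188e-02 9.39575868e+01] [-0.06700148 -0.7039793   0.76257432]
```

Now −x to the lip in small steps.

>>> apply_moves(
  commands=[
    {"wx": 0,"wy": 0,"wz": 0,"dx": 0,"dy": -0.1,"dz": 0,"fingers": 0.4},
    {"wx": 0,"wy": 0,"wz": 0,"dx": 0,"dy": -0.2,"dz": 0,"fingers": 0.4},
  ],
)

```text
time: 13.63
eef_pos: [0.4827, -0.0332, 0.0947]
orientation: [164.0, 0.1, 94.0]
contact_force: [4.3, 0.6, -1.0]
grip_width: 0.0439
```

```bash
python3 -c "
from h import *
st=manip.read_state();print(inbed(st['eef_pos']),st['orientation'],Rb.T@st['contact_force'])
"
```

```text
[23.5 -0.6 60.9] [1.64028541e+02 6.32243607e-02 9.39582237e+01] [ 3.92789243  0.34046722 -2.00627822]
```

>>> apply_moves(
  commands=[
    {"wx": 0,"wy": 0,"wz": 0,"dx": 0,"dy": 0,"dz": 0.05,"fingers": 0.5},
    {"wx": 0,"wy": 0,"wz": 0,"dx": 0,"dy": 0,"dz": 0.05,"fingers": 0.6},
    {"wx": 0,"wy": 0,"wz": 0,"dx": 0,"dy": 0,"dz": 0.05,"fingers": 0.75},
    {"wx": 0,"wy": 0,"wz": 0,"dx": 0,"dy": 0,"dz": 0.05,"fingers": 0.75},
    {"wx": 0,"wy": 0,"wz": 0,"dx": 0,"dy": 0,"dz": 0.05,"fingers": 0.75},
  ],
)

```text
time: 14.05
eef_pos: [0.4821, -0.0332, 0.0938]
orientation: [164.1, 0.1, 94.0]
contact_force: [-0.5, 0.6, 1.1]
grip_width: 0.064
```

>>> apply_moves(
  commands=[
    {"wx": 0,"wy": 0,"wz": 0,"dx": 0,"dy": 0,"dz": -1,"fingers": 0.75},
    {"wx": 0.5,"wy": 0,"wz": 0,"dx": 0,"dy": 0,"dz": -3,"fingers": 0.8},
    {"wx": 1,"wy": 0,"wz": 0,"dx": 0,"dy": 0,"dz": -6.5,"fingers": 1},
    {"wx": 1,"wy": 0,"wz": 0,"dx": 0,"dy": 0,"dz": -10,"fingers": 1},
    {"wx": 1,"wy": 0,"wz": 0,"dx": 0,"dy": 0,"dz": -10,"fingers": 1},
    {"wx": 1,"wy": 0,"wz": 0,"dx": 0,"dy": 0,"dz": -10,"fingers": 1},
  ],
)

```text
time: 14.55
eef_pos: [0.4559, -0.0348, 0.1921]
orientation: [164.9, -0.0, 94.0]
contact_force: [0.2, 0.3, -0.1]
grip_width: 0.0855
```

```bash
python3 -c "
from h import *
import pickle
st=manip.read_state();im=manip.snapshot('wrist')[:,:,::-1].copy();cv2.imwrite('raw_w12.png',im)
pickle.dump(st,open('w12.pkl','wb'))
s=manip.snapshot('side')[:,:,::-1].copy()
print(st['joint_pos'],inbed(st['eef_pos']),st['orientation'])
crop(im,0,0,512,384,1.55,'w12.png')
crop(s,220,160,340,320,3.7,'s12.png')
"
```

```text
[-35.97569604 -17.38117815  30.18227123 125.60717562  11.15626454
  54.74044293  -7.10716263] [ 21.   -0.5 161.8] [ 1.64867204e+02 -2.48925952e-02  9.39617432e+01]
```

View pics/w12.png

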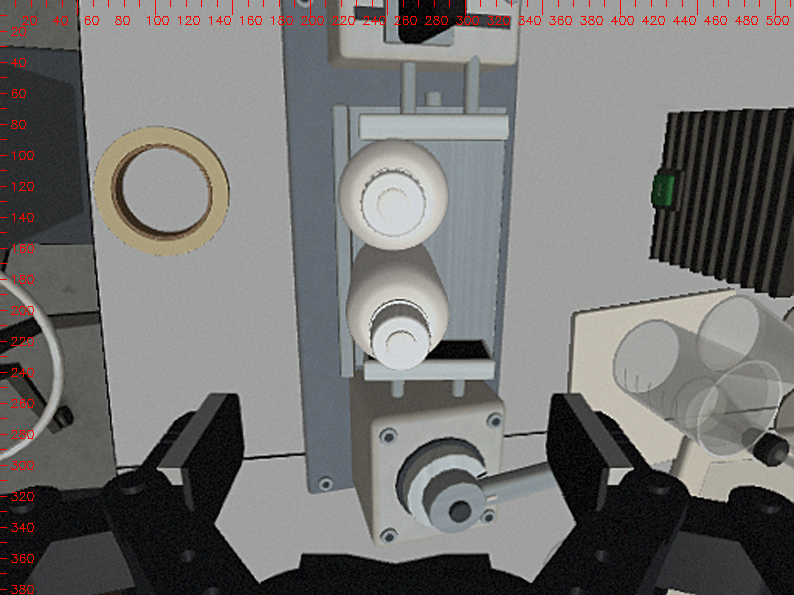

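View pics/s12.png

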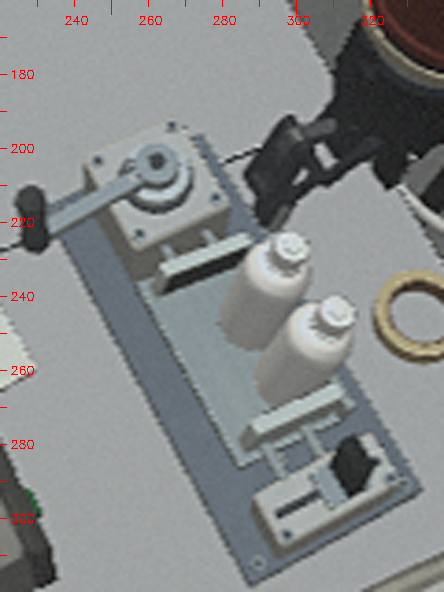

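```bash
python3 - <<'E'
from h import *
import pickle
st=pickle.load(open('w12.pkl','rb'));W=cam('wrist',st)
f=1/1.55
for n,u,h in [("capA",(393.5,203),.112),("capB",(401.5,341),.112),("A widest",(339.5,190),.070),("A wid",(447.5,190),.070),("B wid L",(347.5,305),.075),("B wid R",(449,305),.075),("lip in top",(350,240),.018)]:
    o=bedplane(W,np.array(u)*f,h); print(n,(o*1000).round(1))
E
```

```text
capA [ 21.2  54.9 112. ]
capB [ 24.1   3.9 112. ]
A widest [-0.8 55.4 70. ]
A wid [44.7 55.4 70. ]
B wid L [ 1.7  6.2 75. ]
B wid R [46.2  6.  75. ]
lip in top [-0.2 24.2 18. ]
```

```bash
python3 -c "
from h import *
gobed(23.5,4,130)
gobed(23.5,4,57)
"
```

```text
d cm [0.45 0.39 2.97] w [0.87 0.04 0.04] rows>=0.7
d cm [ 0.46  0.28 10.26] w [0.87 0.04 0.04] rows>=2.5
```

>>> apply_moves(
  commands=[
    {"wx": 0.9,"wy": 0,"wz": 0,"dx": 0.4,"dy": 0.4,"dz": 2,"fingers": 1},
    {"wx": 0.9,"wy": 0,"wz": 0,"dx": 0.4,"dy": 0.4,"dz": 3,"fingers": 1},
    {"wx": 0.9,"wy": 0,"wz": 0,"dx": 0.4,"dy": 0.4,"dz": 3,"fingers": 1},
  ],
)

```text
time: 14.9
eef_pos: [0.4648, -0.0303, 0.1588]
orientation: [166.3, 0.2, 94.0]
contact_force: [-0.2, -0.9, -0.5]
grip_width: 0.0856
```

```bash
python3 -c "
from h import *
st=manip.read_state();print(inbed(st['eef_pos']),st['orientation'])
gobed(23.5,4,57)
"
```

```text
[ 21.9   3.4 127.3] [1.66314615e+02 1.61103376e-01 9.39682450e+01]
d cm [0.08 0.2  7.03] w [-0.31  0.15  0.08] rows>=1.7
```

>>> apply_moves(
  commands=[
    {"wx": -0.3,"wy": 0.1,"wz": 0,"dx": 0,"dy": 0.2,"dz": 3,"fingers": 1},
    {"wx": -0.3,"wy": 0.1,"wz": 0,"dx": 0,"dy": 0.2,"dz": 6,"fingers": 1},
    {"wx": -0.3,"wy": 0.1,"wz": 0,"dx": 0,"dy": 0.2,"dz": 6.7,"fingers": 1},
    {"wx": -0.3,"wy": 0.1,"wz": 0,"dx": 0,"dy": 0.2,"dz": 6.7,"fingers": 1},
    {"wx": -0.3,"wy": 0.1,"wz": 0,"dx": 0,"dy": 0.2,"dz": 6.7,"fingers": 0.8},
  ],
)

```text
time: 15.32
eef_pos: [0.484, -0.0292, 0.0978]
orientation: [165.8, 0.0, 94.0]
contact_force: [0.1, -0.6, 1.0]
grip_width: 0.0751
```

```bash
python3 -c "
from h import *
st=manip.read_state();print(inbed(st['eef_pos']),st['orientation'],RPYt,Rb.T@st['contact_force'])
"
```

```text
[25.7  3.2 63.4] [1.65798362e+02 5.92427548e-03 9.39672256e+01] [166.     0.    93.93] [ 0.24763947 -0.55308409  0.93791459]
```

>>> apply_moves(
  commands=[
    {"wx": 0.2,"wy": 0,"wz": 0,"dx": 0,"dy": -0.15,"dz": 0.5,"fingers": 0.75},
    {"wx": 0.2,"wy": 0,"wz": 0,"dx": 0,"dy": -0.15,"dz": 0.6,"fingers": 0.65},
    {"wx": 0.2,"wy": 0,"wz": 0,"dx": 0,"dy": -0.15,"dz": 0.6,"fingers": 0.58},
    {"wx": 0.2,"wy": 0,"wz": 0,"dx": 0,"dy": -0.15,"dz": 0.6,"fingers": 0.52},
    {"wx": 0.2,"wy": 0,"wz": 0,"dx": 0,"dy": -0.15,"dz": 0.6,"fingers": 0.4},
    {"wx": 0.2,"wy": 0,"wz": 0,"dx": 0,"dy": -0.15,"dz": 0.6,"fingers": 0.4},
  ],
)

```text
time: 15.82
eef_pos: [0.4845, -0.029, 0.0923]
orientation: [165.9, -0.1, 94.0]
contact_force: [-6.5, -0.7, 11.6]
grip_width: 0.0438
```

```bash
python3 -c "
from h import *
st=manip.read_state();print(inbed(st['eef_pos']),st['orientation'],st['grip_width'],Rb.T@st['contact_force'])
"
```

```text
[24.9  3.4 58. ] [ 1.65883191e+02 -8.57582071e-02  9.39690876e+01] 0.043812016451460156 [-3.56027638 -0.24367574 12.80335044]
```

>>> apply_moves(
  commands=[
    {"wx": 0,"wy": 0,"wz": 0,"dx": 0,"dy": 0,"dz": -0.06,"fingers": 0.4},
    {"wx": 0,"wy": 0,"wz": 0,"dx": 0,"dy": -0.1,"dz": -0.06,"fingers": 0.4},
  ],
)

```text
time: 15.98
eef_pos: [0.4839, -0.029, 0.0925]
orientation: [165.8, -0.1, 94.0]
contact_force: [3.4, -0.8, 2.4]
grip_width: 0.0438
```

```bash
python3 -c "
from h import *
st=manip.read_state();print(inbed(st['eef_pos']),st['orientation'],st['grip_width'],Rb.T@st['contact_force'])
"
```

```text
[24.4  3.4 58.3] [ 1.65807826e+02 -5.78623316e-02  9.39800835e+01] 0.043848383343519926 [ 3.7860865  -1.07297843  1.57667828]
```

>>> apply_moves(
  commands=[
    {"wx": 0,"wy": 0,"wz": 0,"dx": 0,"dy": -0.06,"dz": 0,"fingers": 0.4},
  ],
)

```text
time: 16.07
eef_pos: [0.4838, -0.029, 0.0926]
orientation: [165.7, -0.1, 94.0]
contact_force: [3.6, 0.4, 2.0]
grip_width: 0.0435
```

```bash
python3 -c "
from h import *
st=manip.read_state();print(inbed(st['eef_pos']),st['orientation'],st['grip_width'],Rb.T@st['contact_force'])
im=manip.snapshot('wrist')[:,:,::-1].copy();cv2.imwrite('raw_w13.png',im)
crop(im,100,60,420,384,1.8,'w13.png')
"
```

```text
[24.4  3.4 58.4] [ 1.65736514e+02 -5.67818757e-02  9.39820211e+01] 0.04353668348831551 [4.01170767 0.13546591 1.07404714]
```

View pics/w13.png

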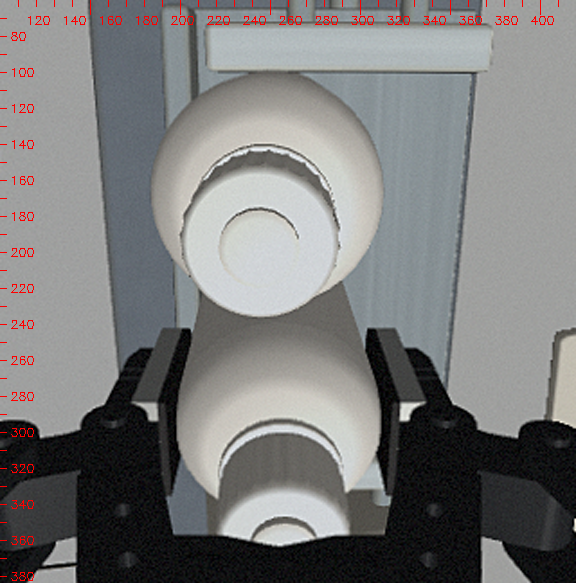

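>>> apply_moves(
  commands=[
    {"wx": 0,"wy": 0,"wz": 0,"dx": 0,"dy": 0,"dz": 0,"fingers": 0.5},
    {"wx": 0,"wy": 0,"wz": 0,"dx": 0,"dy": 0,"dz": 0,"fingers": 0.6},
    {"wx": 0,"wy": 0,"wz": 0,"dx": 0,"dy": 0,"dz": 0,"fingers": 0.75},
    {"wx": 0,"wy": 0,"wz": 0,"dx": 0,"dy": 0,"dz": 0,"fingers": 0.75},
    {"wx": 0,"wy": 0,"wz": 0,"dx": 0,"dy": 0,"dz": -1,"fingers": 0.8},
    {"wx": 0,"wy": 0,"wz": 0,"dx": 0,"dy": 0,"dz": -4,"fingers": 1},
    {"wx": 0,"wy": 0,"wz": 0,"dx": 0,"dy": 0,"dz": -8,"fingers": 1},
    {"wx": 0,"wy": 0,"wz": 0,"dx": 0,"dy": 0,"dz": -11,"fingers": 1},
    {"wx": 0,"wy": 0,"wz": 0,"dx": 0,"dy": 0,"dz": -11,"fingers": 1},
  ],
)

```text
time: 16.87
eef_pos: [0.4574, -0.0312, 0.2037]
orientation: [165.5, -0.1, 94.0]
contact_force: [1.3, -0.5, 0.6]
grip_width: 0.0854
```

```bash
python3 -c "
from h import *
import pickle
st=manip.read_state();im=manip.snapshot('wrist')[:,:,::-1].copy();cv2.imwrite('raw_w14.png',im)
pickle.dump(st,open('w14.pkl','wb'))
s=manip.snapshot('side')[:,:,::-1].copy()
print(st['joint_pos'],inbed(st['eef_pos']),st['orientation'])
crop(im,180,30,360,320,2,'w14.png')
crop(s,240,190,320,290,5.5,'s14.png')
"
```

```text
[-37.33173587 -17.52018875  30.70337383 124.06726661  11.21678119
  56.9598102   -7.71288826] [ 25.5   3.1 172.6] [ 1.65510643e+02 -1.43703299e-01  9.39503747e+01]
```

View pics/w14.png

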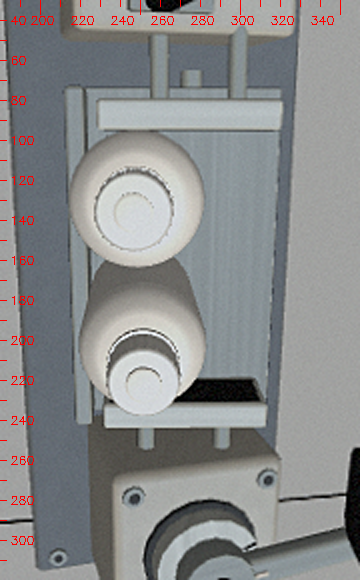

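View pics/s14.png

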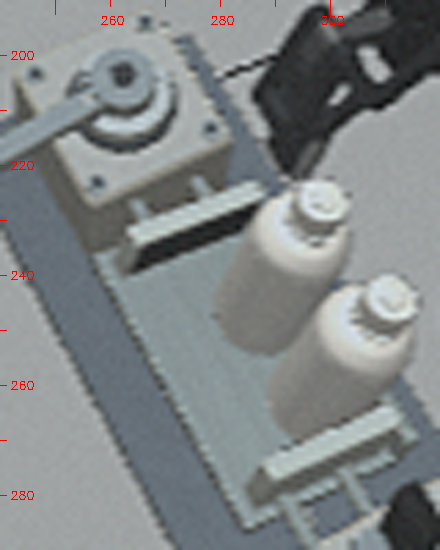

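```bash
python3 - <<'E'
import cv2
from h import *
im=cv2.imread('raw_w14.png');crop(im,205,60,295,250,4.2,'w14b.png')
E
```

```text
(no output)
```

View pics/w14b.png

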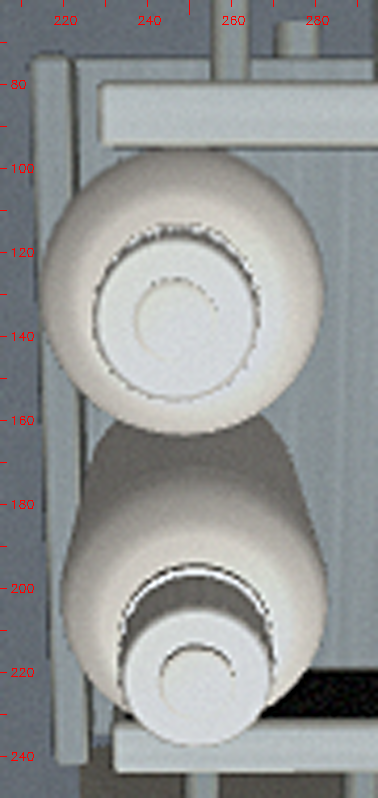

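```bash
python3 -c "
from h import *
goto([.6174,-.1223,.22],[180,0,185])
R0=Ro.from_euler('xyz',manip.read_state()['orientation'],degrees=True)
"
```

```text
d cm [-10.23  15.5    1.74] w [ 11.15  11.2  -90.51] rows>=12.8
```

>>> apply_moves(
  commands=[
    {"wx": 3,"wy": 3,"wz": -22,"dx": -3,"dy": 5,"dz": -1,"fingers": 1},
    {"wx": 11.1,"wy": 11.2,"wz": -90.5,"dx": -10.2,"dy": 15.5,"dz": 1.5,"fingers": 0.7},
    {"wx": 11.1,"wy": 11.2,"wz": -90.5,"dx": -10.2,"dy": 15.5,"dz": 1.5,"fingers": 0.6},
    {"wx": 11.1,"wy": 11.2,"wz": -90.5,"dx": -10.2,"dy": 15.5,"dz": 1.5,"fingers": 0.6},
    {"wx": 11.1,"wy": 11.2,"wz": -90.5,"dx": -10.2,"dy": 15.5,"dz": 1.5,"fingers": 0.6},
    {"wx": 11.1,"wy": 11.2,"wz": -90.5,"dx": -10.2,"dy": 15.5,"dz": 1.5,"fingers": 0.6},
    {"wx": 11.1,"wy": 11.2,"wz": -90.5,"dx": -10.2,"dy": 15.5,"dz": 1.5,"fingers": 0.6},
    {"wx": 11.1,"wy": 11.2,"wz": -90.5,"dx": -10.2,"dy": 15.5,"dz": 1.5,"fingers": 0.6},
    {"wx": 11.1,"wy": 11.2,"wz": -90.5,"dx": -10.2,"dy": 15.5,"dz": 1.5,"fingers": 0.6},
    {"wx": 11.1,"wy": 11.2,"wz": -90.5,"dx": -10.2,"dy": 15.5,"dz": 1.5,"fingers": 0.6},
  ],
)

```text
time: 17.8
eef_pos: [0.6159, -0.123, 0.2186]
orientation: [175.6, 2.1, 152.0]
contact_force: [0.4, 1.1, -0.2]
grip_width: 0.051
```

```bash
python3 -c "
from h import *
print(manip.read_state()['joint_pos'])
goto([.6174,-.1223,.22],[180,0,185])
"
```

```text
[-27.68519217  18.696096    46.20500032  93.60737465 -18.33215101
  71.12484736  84.33547028]
d cm [-0.1   0.14 -0.13] w [  3.71   3.29 -32.93] rows>=4.7
```

>>> apply_moves(
  commands=[
    {"wx": 3.7,"wy": 3.3,"wz": -32.9,"dx": -0.1,"dy": 0.1,"dz": 0,"fingers": 0.6},
    {"wx": 3.7,"wy": 3.3,"wz": -32.9,"dx": -0.1,"dy": 0.1,"dz": 0,"fingers": 0.6},
    {"wx": 3.7,"wy": 3.3,"wz": -32.9,"dx": -0.1,"dy": 0.1,"dz": 0,"fingers": 0.6},
    {"wx": 3.7,"wy": 3.3,"wz": -32.9,"dx": -0.1,"dy": 0.1,"dz": 0,"fingers": 0.6},
    {"wx": 3.7,"wy": 3.3,"wz": -32.9,"dx": -0.1,"dy": 0.1,"dz": 0,"fingers": 0.6},
    {"wx": 3.7,"wy": 3.3,"wz": -32.9,"dx": -0.1,"dy": 0.1,"dz": 0,"fingers": 0.6},
  ],
)

```text
time: 18.3
eef_pos: [0.6175, -0.1213, 0.2191]
orientation: [179.9, 0.1, -175.0]
contact_force: [1.0, -0.0, -0.0]
grip_width: 0.0513
```

```bash
python3 -c "
from h import *
import pickle
st=manip.read_state();im=manip.snapshot('wrist')[:,:,::-1].copy();cv2.imwrite('raw_w15.png',im)
pickle.dump(st,open('w15.pkl','wb'))
print(st['eef_pos'],st['orientation'],st['joint_pos'])
W=cam('wrist',st);print(proj(W,[[.6174,-.1223,.163],[.5203,-.14,.105]]))
crop(im,0,0,512,384,1.55,'w15.png')
goto([.6174,-.1223,.126],[180,0,186])
"
```

```text
[ 0.61753861 -0.12126563  0.21912264] [ 1.79919349e+02  7.13159348e-02 -1.75048227e+02] [-24.28585869  20.26857037  40.35685858  90.26648209 -13.57171522
  74.40008439 112.93096247]
[[249.82992989 220.18278366]
 [236.68952441  53.92961425]]
d cm [ 0.04 -0.09  9.35] w [ 0.11  0.13 -1.37] rows>=2.2
```

View pics/w15.png

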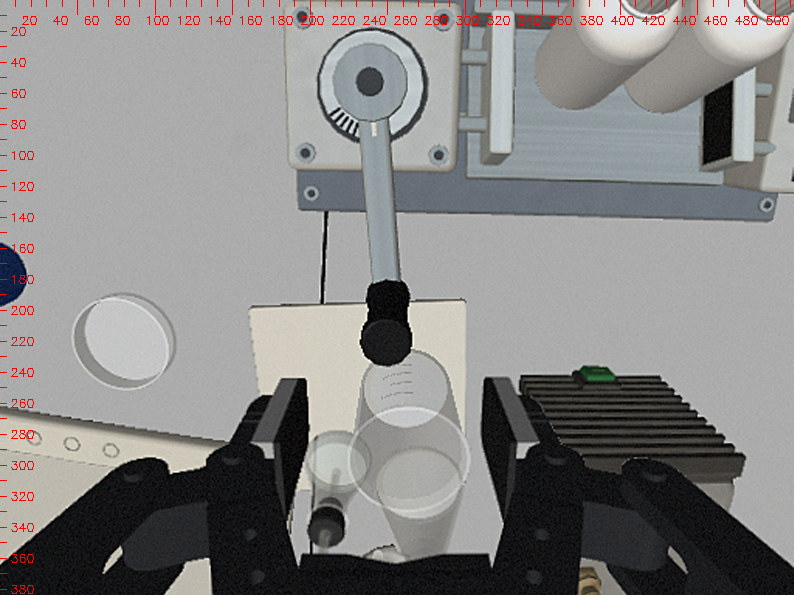

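>>> apply_moves(
  commands=[
    {"wx": 0,"wy": 0,"wz": -1,"dx": 0,"dy": -0.1,"dz": 3,"fingers": 0.6},
    {"wx": 0,"wy": 0,"wz": -1,"dx": 0,"dy": -0.1,"dz": 6,"fingers": 0.6},
    {"wx": 0,"wy": 0,"wz": -1,"dx": 0,"dy": -0.1,"dz": 9,"fingers": 0.6},
    {"wx": 0,"wy": 0,"wz": -1,"dx": 0,"dy": -0.1,"dz": 9.2,"fingers": 0.5},
    {"wx": 0,"wy": 0,"wz": -1,"dx": 0,"dy": -0.1,"dz": 9.2,"fingers": 0.4},
    {"wx": 0,"wy": 0,"wz": -1,"dx": 0,"dy": -0.1,"dz": 9.2,"fingers": 0.36},
    {"wx": 0,"wy": 0,"wz": -1,"dx": 0,"dy": -0.1,"dz": 9.2,"fingers": 0.36},
  ],
)

```text
time: 18.93
eef_pos: [0.6196, -0.123, 0.1315]
orientation: [179.9, 0.5, -174.4]
contact_force: [-0.1, -0.3, -0.4]
grip_width: 0.0307
```

```bash
python3 -c "
from h import *
import pickle
st=manip.read_state();im=manip.snapshot('wrist')[:,:,::-1].copy();cv2.imwrite('raw_w16.png',im)
pickle.dump(st,open('w16.pkl','wb'))
print(st['eef_pos'],st['orientation'],st['contact_force'])
crop(im,0,0,512,384,1.55,'w16.png')
"
```

```text
[ 0.61961404 -0.12304367  0.13151454] [ 179.92045559    0.45118645 -174.36561643] [-0.10014387 -0.29610288 -0.35133347]
```

View pics/w16.png

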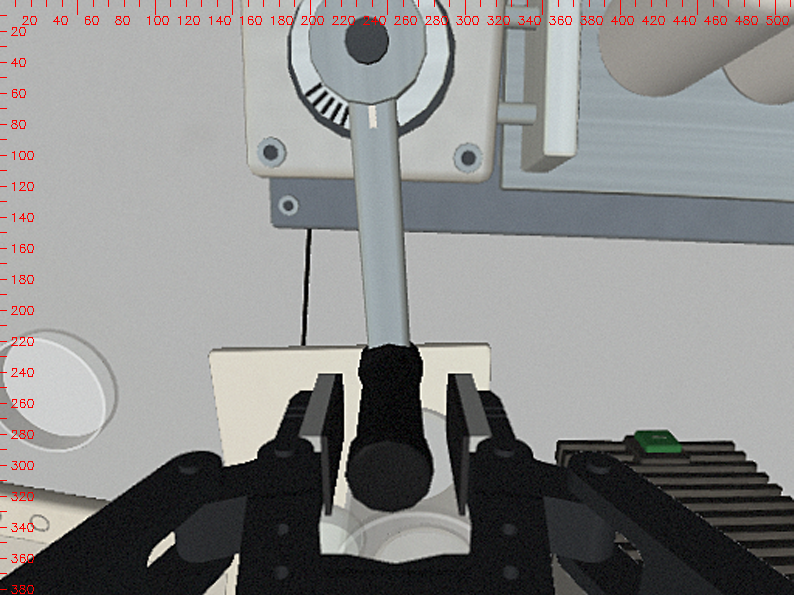

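```bash
cat >> h.py <<'E'
AX=np.array([.5203,-.140]); RL=.0987
def arc(phis,lead=.0064,z=None,yoff=-3,st=None):
    st=st or manip.read_state()
    R0=Ro.from_euler('xyz',st["orientation"],degrees=True); p0=st["eef_pos"]
    if z is None: z=p0[2]
    for ph in phis:
        a=np.radians(ph); r=np.array([np.cos(a),np.sin(a)]); t=np.array([np.sin(a),-np.cos(a)])
        p=np.r_[AX+RL*r+lead*t,z]
        d=R0.inv().apply(p-p0)*100; w=(R0.inv()*Ro.from_euler('xyz',[180,0,ph+180+yoff],degrees=True)).as_rotvec(degrees=True)
        print(round(float(ph),1),"d",d.round(2),"w",w.round(1))
def phi(p,lead=.0064): # lever angle assuming pad contact
    v=np.array(p[:2])-AX; return np.degrees(np.arctan2(v[1],v[0]))+np.degrees(lead/np.linalg.norm(v))
E
python3 -c "
from h import *
arc(np.arange(8,-17.1,-2.5),z=.130)"
```

```text
8.0 d [ 0.17 -0.96  0.15] w [0.1 0.5 0.7]
5.5 d [ 0.19 -1.39  0.15] w [0.1 0.5 3.2]
3.0 d [ 0.23 -1.82  0.15] w [0.1 0.5 5.7]
0.5 d [ 0.28 -2.25  0.15] w [0.1 0.5 8.2]
-2.0 d [ 0.36 -2.67  0.14] w [ 0.1  0.5 10.7]
-4.5 d [ 0.45 -3.09  0.14] w [ 0.1  0.5 13.2]
-7.0 d [ 0.57 -3.51  0.14] w [ 0.2  0.5 15.7]
-9.5 d [ 0.7  -3.92  0.14] w [ 0.2  0.4 18.2]
-12.0 d [ 0.85 -4.33  0.14] w [ 0.2  0.4 20.7]
-14.5 d [ 1.01 -4.72  0.14] w [ 0.2  0.4 23.2]
-17.0 d [ 1.2  -5.12  0.13] w [ 0.2  0.4 25.7]
```

>>> apply_moves(
  commands=[
    {"wx": 0,"wy": 0.3,"wz": 0,"dx": 0.1,"dy": -0.5,"dz": 0.1,"fingers": 0.36},
    {"wx": 0,"wy": 0.5,"wz": 0.7,"dx": 0.17,"dy": -0.96,"dz": 0.1,"fingers": 0.36},
    {"wx": 0,"wy": 0.5,"wz": 3.2,"dx": 0.19,"dy": -1.39,"dz": 0.1,"fingers": 0.36},
    {"wx": 0,"wy": 0.5,"wz": 5.7,"dx": 0.23,"dy": -1.82,"dz": 0.1,"fingers": 0.36},
    {"wx": 0,"wy": 0.5,"wz": 8.2,"dx": 0.28,"dy": -2.25,"dz": 0.1,"fingers": 0.36},
    {"wx": 0,"wy": 0.5,"wz": 10.7,"dx": 0.36,"dy": -2.67,"dz": 0.1,"fingers": 0.36},
    {"wx": 0,"wy": 0.5,"wz": 13.2,"dx": 0.45,"dy": -3.09,"dz": 0.1,"fingers": 0.36},
    {"wx": 0,"wy": 0.5,"wz": 15.7,"dx": 0.57,"dy": -3.51,"dz": 0.1,"fingers": 0.36},
  ],
)

```text
time: 19.65
eef_pos: [0.6172, -0.1582, 0.1293]
orientation: [179.8, -0.2, 169.9]
contact_force: [1.8, 2.1, 0.5]
grip_width: 0.031
```

```bash
python3 -c "
from h import *
st=manip.read_state();im=manip.snapshot('wrist')[:,:,::-1].copy();cv2.imwrite('raw_w17.png',im)
print(phi(st['eef_pos']),st['eef_pos'],st['orientation'],st['contact_force'])
crop(im,0,0,512,384,1.3,'w17.png')
arc(np.arange(-9.5,-35,-2.5),z=.130)"
```

```text
-6.896638961262639 [ 0.61715406 -0.15815698  0.12926592] [ 1.79832152e+02 -1.54655334e-01  1.69852045e+02] [1.81758425 2.14907075 0.45876484]
-9.5 d [-0.04 -0.33 -0.07] w [ 0.1 -0.2  2.1]
-12.0 d [-0.01 -0.76 -0.07] w [ 0.1 -0.2  4.6]
-14.5 d [ 0.04 -1.19 -0.08] w [ 0.1 -0.2  7.1]
-17.0 d [ 0.11 -1.61 -0.08] w [ 0.1 -0.2  9.6]
-19.5 d [ 0.2  -2.04 -0.08] w [ 0.1 -0.2 12.1]
-22.0 d [ 0.3  -2.45 -0.08] w [ 0.1 -0.2 14.6]
-24.5 d [ 0.42 -2.87 -0.08] w [ 0.1 -0.2 17.1]
-27.0 d [ 0.57 -3.28 -0.08] w [ 0.1 -0.2 19.6]
-29.5 d [ 0.72 -3.68 -0.08] w [ 0.1 -0.2 22.1]
-32.0 d [ 0.9  -4.07 -0.08] w [ 0.1 -0.2 24.6]
-34.5 d [ 1.09 -4.46 -0.08] w [ 0.1 -0.2 27.1]
```

View pics/w17.png

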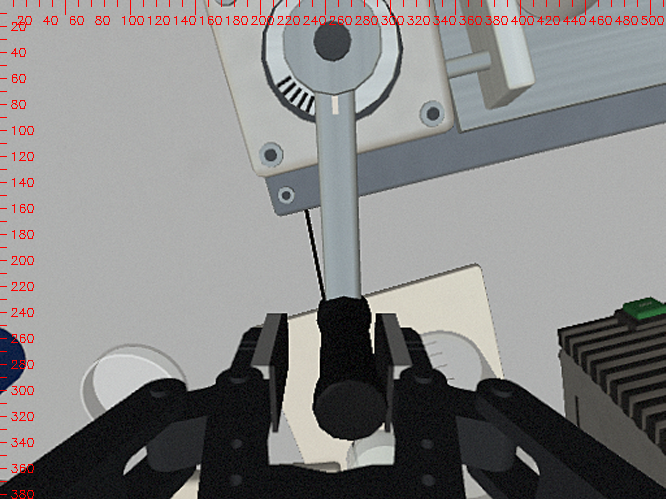

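>>> apply_moves(
  commands=[
    {"wx": 0,"wy": 0,"wz": 2.1,"dx": 0,"dy": -0.35,"dz": 0,"fingers": 0.36},
    {"wx": 0,"wy": 0,"wz": 4.6,"dx": 0,"dy": -0.76,"dz": 0,"fingers": 0.36},
    {"wx": 0,"wy": 0,"wz": 7.1,"dx": 0.04,"dy": -1.19,"dz": 0,"fingers": 0.36},
    {"wx": 0,"wy": 0,"wz": 9.6,"dx": 0.11,"dy": -1.61,"dz": 0,"fingers": 0.36},
    {"wx": 0,"wy": 0,"wz": 12.1,"dx": 0.2,"dy": -2.04,"dz": 0,"fingers": 0.36},
    {"wx": 0,"wy": 0,"wz": 14.6,"dx": 0.3,"dy": -2.45,"dz": 0,"fingers": 0.36},
    {"wx": 0,"wy": 0,"wz": 17.1,"dx": 0.42,"dy": -2.87,"dz": 0,"fingers": 0.36},
    {"wx": 0,"wy": 0,"wz": 19.6,"dx": 0.57,"dy": -3.28,"dz": 0,"fingers": 0.36},
    {"wx": 0,"wy": 0,"wz": 22.1,"dx": 0.72,"dy": -3.68,"dz": 0,"fingers": 0.36},
    {"wx": 0,"wy": 0,"wz": 24.6,"dx": 0.9,"dy": -4.07,"dz": 0,"fingers": 0.36},
  ],
)

```text
time: 20.53
eef_pos: [0.601, -0.1967, 0.1291]
orientation: [179.9, -0.2, 145.3]
contact_force: [1.5, 0.4, 2.0]
grip_width: 0.0305
```

```bash
python3 -c "
from h import *
st=manip.read_state();im=manip.snapshot('wrist')[:,:,::-1].copy();cv2.imwrite('raw_w18.png',im)
print(phi(st['eef_pos']),st['eef_pos'],st['orientation'],st['contact_force'],st['joint_pos'].round())
crop(im,0,0,512,384,1.3,'w18.png')
arc(np.arange(-34.5,-60,-2.5),z=.130)"
```

```text
-31.33781301487966 [ 0.60103819 -0.19665047  0.12905596] [179.93113221  -0.2117338  145.32358145] [1.50391528 0.40599867 1.99040975] [-22.  28.  48.  96. -22.  67.  87.]
-34.5 d [-0.01 -0.43 -0.09] w [ 0.  -0.2  2.6]
-37.0 d [ 0.03 -0.86 -0.09] w [ 0.  -0.2  5.1]
-39.5 d [ 0.08 -1.29 -0.09] w [ 0.  -0.2  7.6]
-42.0 d [ 0.15 -1.71 -0.09] w [ 0.  -0.2 10.1]
-44.5 d [ 0.24 -2.13 -0.09] w [ 0.  -0.2 12.6]
-47.0 d [ 0.35 -2.55 -0.09] w [ 0.  -0.2 15.1]
-49.5 d [ 0.48 -2.96 -0.09] w [ 0.  -0.2 17.6]
-52.0 d [ 0.62 -3.37 -0.09] w [ 0.  -0.2 20.1]
-54.5 d [ 0.78 -3.77 -0.09] w [-0.  -0.2 22.6]
-57.0 d [ 0.96 -4.16 -0.09] w [-0.  -0.2 25.1]
-59.5 d [ 1.16 -4.55 -0.09] w [-0.  -0.2 27.6]
```

View pics/w18.png

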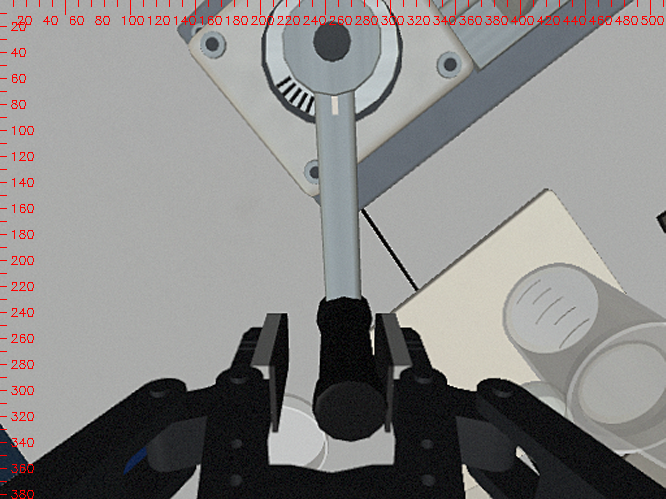

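>>> apply_moves(
  commands=[
    {"wx": 0,"wy": 0,"wz": 2.6,"dx": 0,"dy": -0.43,"dz": 0,"fingers": 0.36},
    {"wx": 0,"wy": 0,"wz": 5.1,"dx": 0.03,"dy": -0.86,"dz": 0,"fingers": 0.36},
    {"wx": 0,"wy": 0,"wz": 7.6,"dx": 0.08,"dy": -1.29,"dz": 0,"fingers": 0.36},
    {"wx": 0,"wy": 0,"wz": 10.1,"dx": 0.15,"dy": -1.71,"dz": 0,"fingers": 0.36},
    {"wx": 0,"wy": 0,"wz": 12.6,"dx": 0.24,"dy": -2.13,"dz": 0,"fingers": 0.36},
    {"wx": 0,"wy": 0,"wz": 15.1,"dx": 0.35,"dy": -2.55,"dz": 0,"fingers": 0.36},
    {"wx": 0,"wy": 0,"wz": 17.6,"dx": 0.48,"dy": -2.96,"dz": 0,"fingers": 0.36},
  ],
)

```text
time: 21.17
eef_pos: [0.5804, -0.2183, 0.129]
orientation: [-180.0, -0.2, 127.8]
contact_force: [3.4, 1.0, 1.2]
grip_width: 0.0309
```

```bash
python3 -c "
from h import *
st=manip.read_state();im=manip.snapshot('wrist')[:,:,::-1].copy();cv2.imwrite('raw_w19.png',im)
s=manip.snapshot('side')[:,:,::-1].copy();crop(s,220,180,330,290,5,'s19.png')
print(phi(st['eef_pos']),st['eef_pos'],st['orientation'],st['contact_force'],st['joint_pos'].round())
crop(im,180,0,360,120,4.2,'w19.png')
arc(np.arange(-52,-75,-2.5),z=.130)"
```

```text
-48.80373915951381 [ 0.58035228 -0.21831638  0.12903941] [-179.99508635   -0.20240139  127.78394758] [3.36729441 1.04119614 1.16842864] [-23.  28.  53.  98. -24.  67.  74.]
-52.0 d [-0.   -0.47 -0.1 ] w [-0.  -0.2  2.8]
-54.5 d [ 0.03 -0.9  -0.1 ] w [-0.1 -0.2  5.3]
-57.0 d [ 0.09 -1.33 -0.1 ] w [-0.1 -0.2  7.8]
-59.5 d [ 0.16 -1.75 -0.1 ] w [-0.1 -0.2 10.3]
-62.0 d [ 0.25 -2.17 -0.1 ] w [-0.1 -0.2 12.8]
-64.5 d [ 0.36 -2.59 -0.1 ] w [-0.1 -0.2 15.3]
-67.0 d [ 0.49 -3.   -0.1 ] w [-0.1 -0.2 17.8]
-69.5 d [ 0.64 -3.41 -0.1 ] w [-0.1 -0.2 20.3]
-72.0 d [ 0.8  -3.81 -0.1 ] w [-0.1 -0.2 22.8]
-74.5 d [ 0.98 -4.2  -0.1 ] w [-0.1 -0.2 25.3]
```

View pics/w19.png

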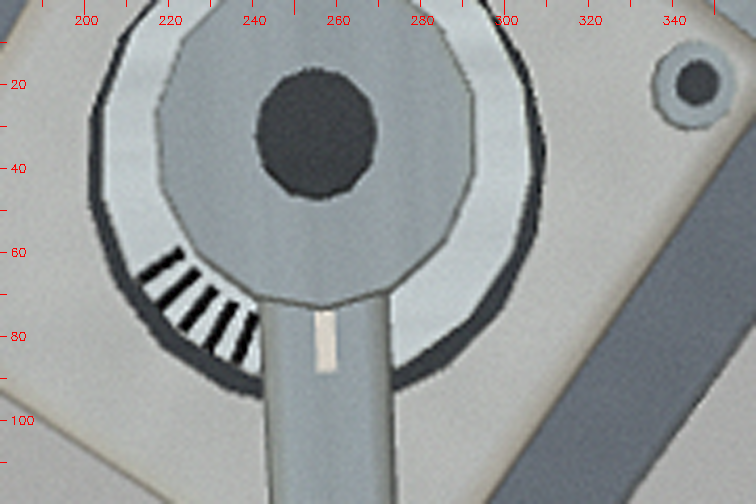

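View pics/s19.png

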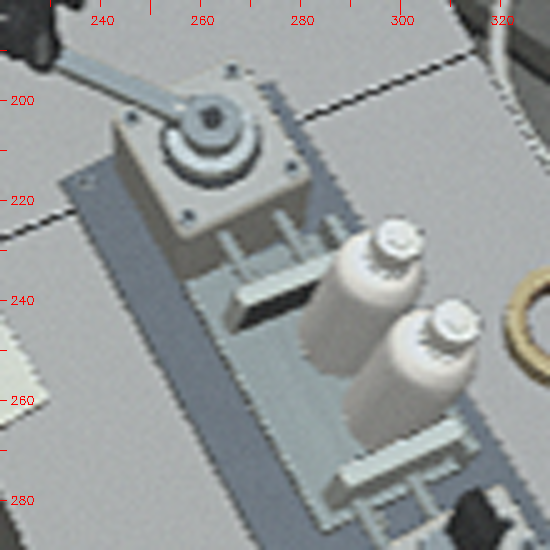

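>>> apply_moves(
  commands=[
    {"wx": 0,"wy": 0,"wz": 2.8,"dx": 0,"dy": -0.47,"dz": 0,"fingers": 0.36},
    {"wx": 0,"wy": 0,"wz": 5.3,"dx": 0.03,"dy": -0.9,"dz": 0,"fingers": 0.36},
    {"wx": 0,"wy": 0,"wz": 7.8,"dx": 0.09,"dy": -1.33,"dz": 0,"fingers": 0.36},
  ],
)

```text
time: 21.52
eef_pos: [0.5694, -0.2254, 0.1288]
orientation: [-180.0, -0.2, 120.1]
contact_force: [3.3, 2.2, 1.5]
grip_width: 0.0307
```

```bash
python3 -c "
from h import *
st=manip.read_state();im=manip.snapshot('wrist')[:,:,::-1].copy();cv2.imwrite('raw_w20.png',im)
print(phi(st['eef_pos']),st['orientation'],st['contact_force'])
crop(im,180,0,360,120,4.2,'w20.png')
arc(np.arange(-59.5,-75,-2.5),z=.130)"
```

```text
-56.41383594746255 [-179.95829085   -0.2137313   120.06562251] [3.2500023  2.15033246 1.46316609]
-59.5 d [-0.01 -0.45 -0.12] w [-0.1 -0.2  2.3]
-62.0 d [ 0.02 -0.88 -0.12] w [-0.1 -0.2  4.8]
-64.5 d [ 0.07 -1.31 -0.12] w [-0.1 -0.2  7.3]
-67.0 d [ 0.14 -1.73 -0.12] w [-0.1 -0.2  9.8]
-69.5 d [ 0.23 -2.16 -0.12] w [-0.1 -0.2 12.3]
-72.0 d [ 0.34 -2.57 -0.11] w [-0.1 -0.2 14.8]
-74.5 d [ 0.46 -2.99 -0.11] w [-0.1 -0.2 17.3]
```

View pics/w20.png

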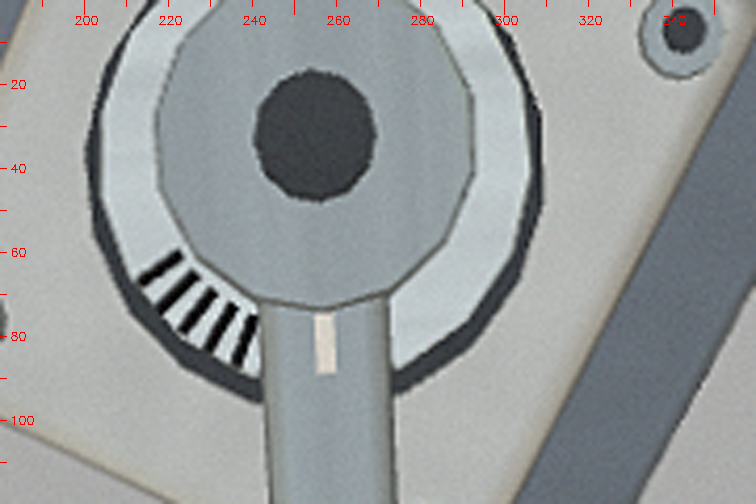

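Still no slip. Continue in small steps.

>>> apply_moves(
  commands=[
    {"wx": 0,"wy": 0,"wz": 2.3,"dx": 0,"dy": -0.45,"dz": 0,"fingers": 0.36},
    {"wx": 0,"wy": 0,"wz": 4.8,"dx": 0.02,"dy": -0.88,"dz": 0,"fingers": 0.36},
  ],
)

```text
time: 21.73
eef_pos: [0.5621, -0.2292, 0.1288]
orientation: [-180.0, -0.2, 115.4]
contact_force: [3.5, 1.8, 1.5]
grip_width: 0.0308
```

```bash
python3 -c "
from h import *
st=manip.read_state();im=manip.snapshot('wrist')[:,:,::-1].copy();cv2.imwrite('raw_w21.png',im)
print(phi(st['eef_pos']),st['orientation'],st['contact_force'])
crop(im,180,0,360,120,4.2,'w21.png')
arc(np.arange(-64.5,-80,-2.5),z=.130)"
```

```text
-61.158497253245876 [-179.97193462   -0.20212765  115.36020181] [3.4791126  1.83520937 1.4546698 ]
-64.5 d [ 0.   -0.47 -0.12] w [-0.1 -0.2  2.6]
-67.0 d [ 0.04 -0.9  -0.12] w [-0.1 -0.2  5.1]
-69.5 d [ 0.09 -1.32 -0.12] w [-0.1 -0.2  7.6]
-72.0 d [ 0.16 -1.75 -0.12] w [-0.1 -0.2 10.1]
-74.5 d [ 0.25 -2.17 -0.12] w [-0.1 -0.2 12.6]
-77.0 d [ 0.36 -2.59 -0.12] w [-0.1 -0.2 15.1]
-79.5 d [ 0.49 -3.   -0.12] w [-0.1 -0.2 17.6]
```

View pics/w21.png

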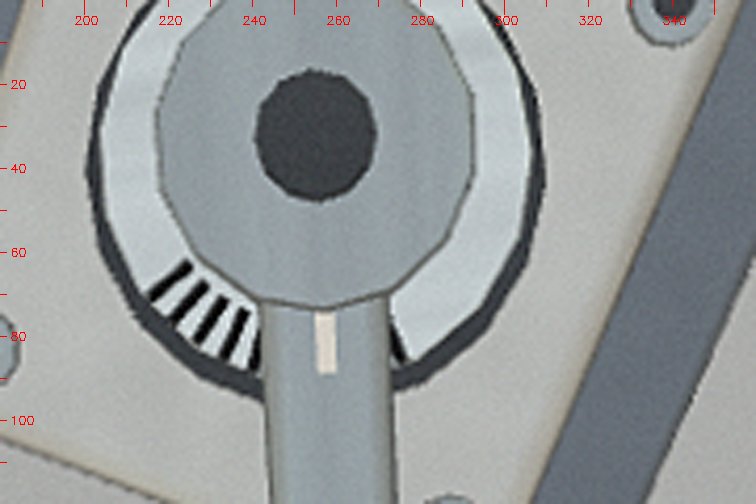

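>>> apply_moves(
  commands=[
    {"wx": 0,"wy": 0,"wz": 2.6,"dx": 0,"dy": -0.47,"dz": 0,"fingers": 0.36},
    {"wx": 0,"wy": 0,"wz": 5.1,"dx": 0.04,"dy": -0.9,"dz": 0,"fingers": 0.36},
    {"wx": 0,"wy": 0,"wz": 7.6,"dx": 0.09,"dy": -1.32,"dz": 0,"fingers": 0.36},
    {"wx": 0,"wy": 0,"wz": 7.6,"dx": 0.09,"dy": -1.32,"dz": 0,"fingers": 0.36},
  ],
)

```text
time: 22.12
eef_pos: [0.5489, -0.2347, 0.1287]
orientation: [-179.9, -0.2, 107.7]
contact_force: [1.9, 0.4, 1.4]
grip_width: 0.0307
```

```bash
python3 -c "
from h import *
st=manip.read_state();im=manip.snapshot('wrist')[:,:,::-1].copy();cv2.imwrite('raw_w22.png',im)
s=manip.snapshot('side')[:,:,::-1].copy();crop(s,220,180,330,290,5,'s22.png')
print(phi(st['eef_pos']),st['orientation'],st['contact_force'])
crop(im,180,0,360,120,4.2,'w22.png')
arc(np.arange(-72,-80,-2.5),z=.130)"
```

```text
-69.5054418902884 [-179.8887504    -0.2048188   107.65998341] [1.85809648 0.35545441 1.37367452]
-72.0 d [ 0.01 -0.44 -0.13] w [-0.1 -0.2  2.8]
-74.5 d [ 0.05 -0.87 -0.13] w [-0.1 -0.2  5.3]
-77.0 d [ 0.1  -1.3  -0.13] w [-0.2 -0.2  7.8]
-79.5 d [ 0.18 -1.73 -0.13] w [-0.2 -0.2 10.3]
```

View pics/w22.png

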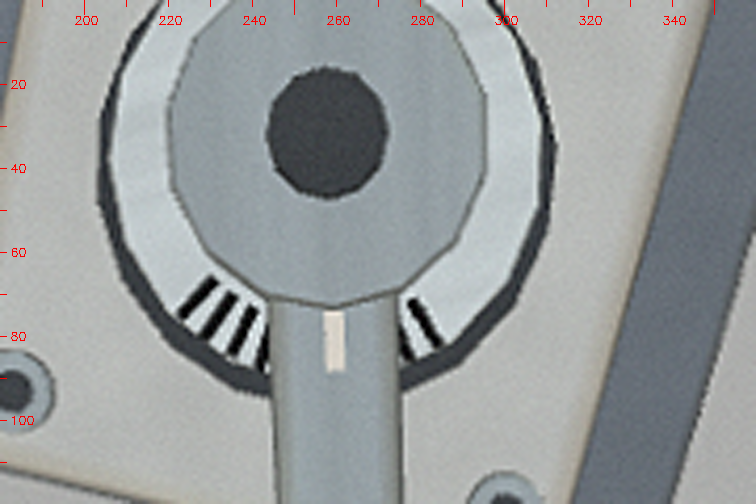

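View pics/s22.png

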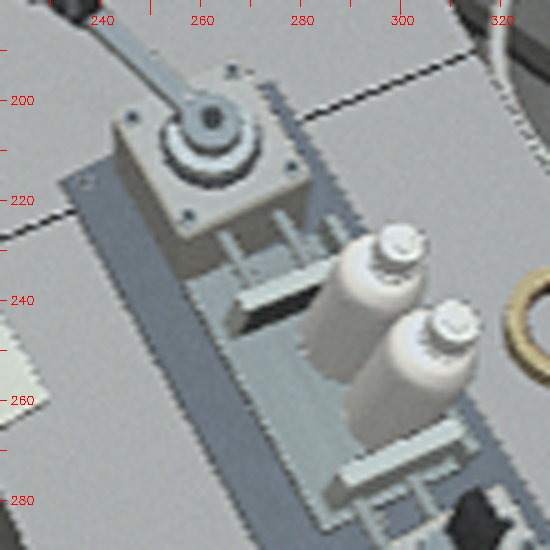

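>>> apply_moves(
  commands=[
    {"wx": 0,"wy": 0,"wz": 0,"dx": 0,"dy": 0,"dz": 0,"fingers": 0.5},
    {"wx": 0,"wy": 0,"wz": 0,"dx": 0,"dy": 0.1,"dz": 0,"fingers": 0.6},
    {"wx": 0,"wy": 0,"wz": 0,"dx": 0,"dy": 0.3,"dz": 0,"fingers": 0.6},
    {"wx": 0,"wy": 0,"wz": 0,"dx": 0,"dy": 0.3,"dz": -3,"fingers": 0.6},
    {"wx": 0,"wy": 0,"wz": 0,"dx": 0,"dy": 0.3,"dz": -6,"fingers": 0.6},
    {"wx": 0,"wy": 0,"wz": 0,"dx": 0,"dy": 0.3,"dz": -10,"fingers": 0.6},
    {"wx": 0,"wy": 0,"wz": 0,"dx": 0,"dy": 0.3,"dz": -12,"fingers": 0.3},
    {"wx": 0,"wy": 0,"wz": 0,"dx": 0,"dy": 0.3,"dz": -12,"fingers": 0},
  ],
)

```text
time: 22.88
eef_pos: [0.5535, -0.2355, 0.2532]
orientation: [179.9, -0.0, 107.6]
contact_force: [0.7, -0.7, -0.6]
grip_width: 0.0283
```

```bash
python3 -c "
from h import *
import pickle
st=manip.read_state();im=manip.snapshot('wrist')[:,:,::-1].copy();cv2.imwrite('raw_w23.png',im)
pickle.dump(st,open('w23.pkl','wb'))
print(st['eef_pos'],st['orientation'],st['joint_pos'].round(1))
crop(im,0,0,512,384,1.55,'w23.png')
"
```

```text
[ 0.55352018 -0.23552123  0.25317735] [ 1.79862297e+02 -1.83874822e-02  1.07621662e+02] [-30.1  21.3  63.4  92.2 -19.5  78.5  53.2]
```

View pics/w23.png

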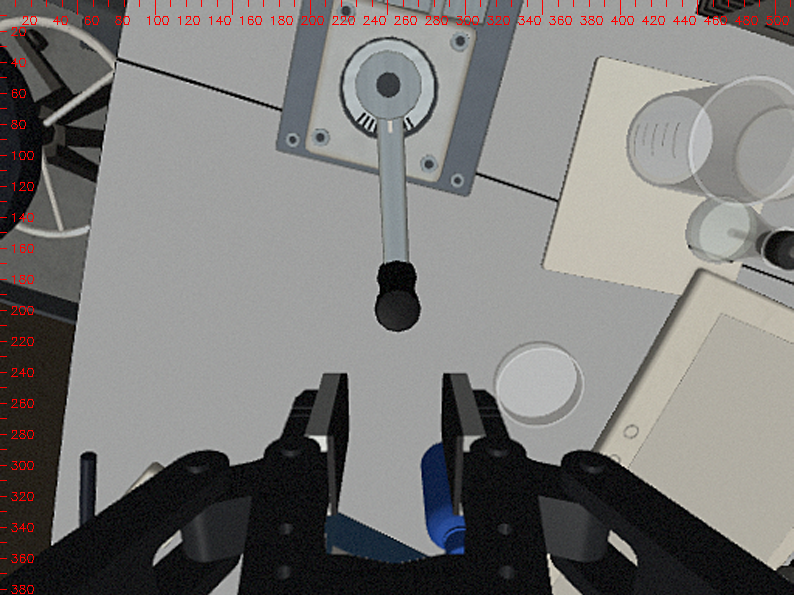

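```bash
python3 - <<'E'
from h import *
import pickle
W=cam('wrist',pickle.load(open('w4.pkl','rb')))
Sf=lambda p:((Rs.T@(p-Os))*1000).round(1)
for u,z in [((252,75),.057),((252,45),.115),((285,40),.115),((285,70),.057),((227,58),.056),((315,61),.056),((269,74),.057),((278,34),.115)]:
    p=plane(W,u,z);print(u,z,p.round(4),Sf(p))
print("w7")
W=cam('wrist',pickle.load(open('w7.pkl','rb')))
im=cv2.imread('raw_w7.png');crop(im,215,50,340,115,6,'w7b.png')
E
```

```text
(252, 75) 0.057 [0.4871 0.0884 0.057 ] [-16.9 120.3  57. ]
(252, 45) 0.115 [0.4719 0.1045 0.115 ] [-30.9 137.5 115. ]
(285, 40) 0.115 [0.4947 0.1101 0.115 ] [ -7.8 141.5 115. ]
(285, 70) 0.057 [0.5161 0.095  0.057 ] [ 12.5 124.9  57. ]
(227, 58) 0.056 [0.4651 0.1002 0.056 ] [-38.  133.6  56. ]
(315, 61) 0.056 [0.5435 0.1051 0.056 ] [ 40.5 133.2  56. ]
(269, 74) 0.057 [0.502  0.0904 0.057 ] [ -1.9 121.3  57. ]
(278, 34) 0.115 [0.4894 0.1134 0.115 ] [-12.9 145.1 115. ]
w7
```

View pics/w7b.png

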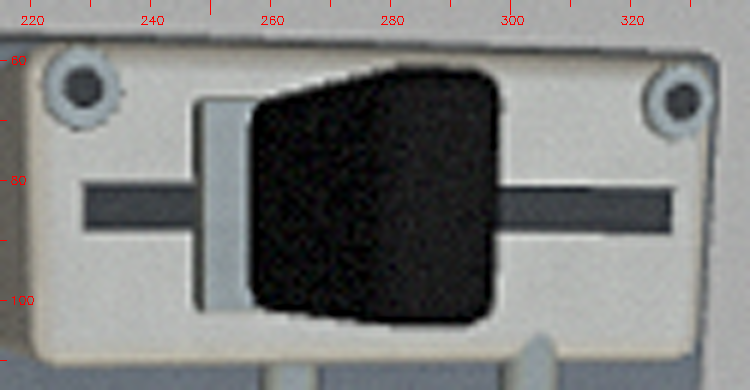

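```bash
python3 - <<'E'
from h import *
import pickle
Sf=lambda p:((Rs.T@(p-Os))*1000).round(1)
W=cam('wrist',pickle.load(open('w7.pkl','rb')))
for u,z in [((257,84),.057),((281,82),.115),((298,82),.115),((290,61),.115),((290,104),.115),((229,84),.056),((326,85),.056)]:
    p=plane(W,u,z);print(u,z,p.round(4),Sf(p))
goto([.43,.09,.26],[180,0,94])
E
```

```text
(257, 84) 0.057 [0.4855 0.1014 0.057 ] [-17.6 133.5  57. ]
(281, 82) 0.115 [0.4851 0.1017 0.115 ] [-18.  133.7 115. ]
(298, 82) 0.115 [0.496  0.1025 0.115 ] [ -7.1 133.8 115. ]
(290, 61) 0.115 [0.4896 0.1141 0.115 ] [-12.6 145.9 115. ]
(290, 104) 0.115 [0.4921 0.0891 0.115 ] [-11.9 120.7 115. ]
(229, 84) 0.056 [0.4642 0.0999 0.056 ] [-39.  133.4  56. ]
(326, 85) 0.056 [0.5432 0.1052 0.056 ] [ 40.2 133.2  56. ]
d cm [34.68 -1.86 -0.87] w [ 1.000e-02 -1.100e-01  1.364e+01] rows>=8.3
```

```bash
python3 - <<'E'
from h import *
p=Os+Rs@np.array([-.047,.1335,.20]);print(p)
goto(p,[180,0,184])
E
```

```text
[0.45616074 0.09946481 0.2       ]
d cm [34.77  0.91  5.13] w [  0.09  -0.08 -76.36] rows>=10.7
```

>>> apply_moves(
  commands=[
    {"wx": 0,"wy": 0,"wz": -76.4,"dx": 34.8,"dy": 0.9,"dz": 1,"fingers": 0},
    {"wx": 0,"wy": 0,"wz": -76.4,"dx": 34.8,"dy": 0.9,"dz": 1,"fingers": 0},
    {"wx": 0,"wy": 0,"wz": -76.4,"dx": 34.8,"dy": 0.9,"dz": 1,"fingers": 0},
    {"wx": 0,"wy": 0,"wz": -76.4,"dx": 34.8,"dy": 0.9,"dz": 1,"fingers": 0},
    {"wx": 0,"wy": 0,"wz": -76.4,"dx": 34.8,"dy": 0.9,"dz": 1,"fingers": 0},
    {"wx": 0,"wy": 0,"wz": -76.4,"dx": 34.8,"dy": 0.9,"dz": 1,"fingers": 0},
    {"wx": 0,"wy": 0,"wz": -76.4,"dx": 34.8,"dy": 0.9,"dz": 1,"fingers": 0},
    {"wx": 0,"wy": 0,"wz": -76.4,"dx": 34.8,"dy": 0.9,"dz": 1,"fingers": 0},
    {"wx": 0,"wy": 0,"wz": -76.4,"dx": 34.8,"dy": 0.9,"dz": 5,"fingers": 0},
    {"wx": 0,"wy": 0,"wz": -76.4,"dx": 34.8,"dy": 0.9,"dz": 5,"fingers": 0},
  ],
)

```text
time: 23.77
eef_pos: [0.4507, 0.1044, 0.1946]
orientation: [180.0, -0.5, -179.9]
contact_force: [-1.4, -1.1, 0.1]
grip_width: -0.0001
```

```bash
python3 - <<'E'
from h import *
p=Os+Rs@np.array([-.047,.1335,.16])
print(manip.read_state()['joint_pos'].round(1),manip.read_state()['grip_width'])
goto(p,[180,0,184])
E
```

```text
[-68.4  -4.1  49.  113.9   3.1  69.3  69.5] -0.00013423408788704923
d cm [-0.58 -0.5   3.45] w [ 0.04 -0.54 -3.94] rows>=0.8
```

>>> apply_moves(
  commands=[
    {"wx": 0,"wy": -0.5,"wz": -3.5,"dx": -0.4,"dy": -0.4,"dz": 2,"fingers": 0},
    {"wx": 0,"wy": -0.5,"wz": -3.5,"dx": -0.4,"dy": -0.4,"dz": 2,"fingers": 0},
    {"wx": 0,"wy": -0.5,"wz": -3.5,"dx": -0.4,"dy": -0.4,"dz": 2,"fingers": 0},
  ],
)

```text
time: 24.02
eef_pos: [0.4579, 0.096, 0.1788]
orientation: [179.9, 0.1, -177.4]
contact_force: [-0.1, 0.4, 0.4]
grip_width: 0.0001
```

```bash
python3 - <<'E'
from h import *
st=manip.read_state();im=manip.snapshot('wrist')[:,:,::-1].copy()
W=cam('wrist',st);print(st['eef_pos'],st['orientation'])
print(proj(W,[Os+Rs@np.array(a) for a in [(-.018,.1205,.115),(-.018,.1465,.115),(-.004,.1205,.115)]]).round(0))
crop(im,0,0,512,384,1.55,'w24.png')
goto(Os+Rs@np.array([-.045,.1335,.087]),[180,0,184])
E
```

```text
[0.45788388 0.09601545 0.17880724] [ 1.79949206e+02  1.48380708e-01 -1.77425460e+02]
[[238. 256.]
 [279. 255.]
 [239. 275.]]
d cm [0.06 0.33 9.27] w [ 0.1   0.23 -1.45] rows>=2.2
```

View pics/w24.png

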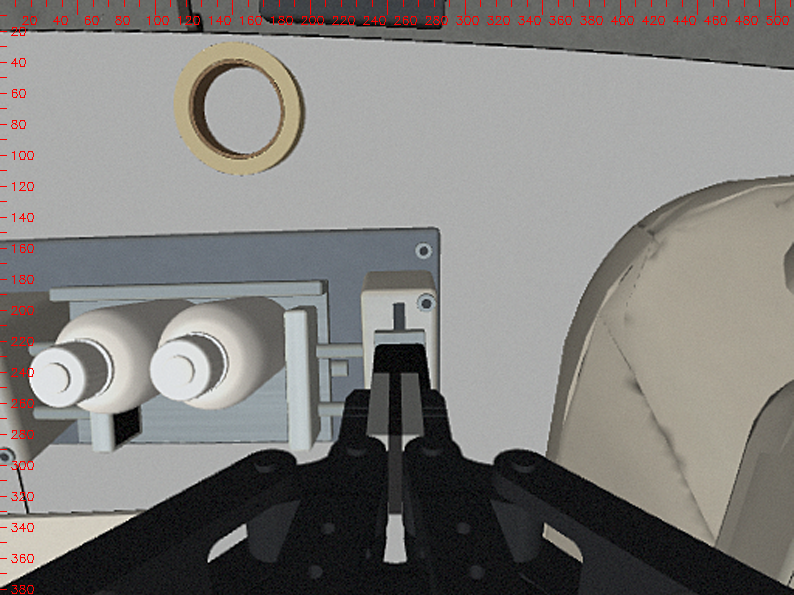

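```bash
python3 - <<'E'
from h import *
goto(Os+Rs@np.array([-.045,.1355,.087]),[180,0,184])
E
```

```text
d cm [0.06 0.53 9.27] w [ 0.1   0.23 -1.45] rows>=2.2
```

>>> apply_moves(
  commands=[
    {"wx": 0,"wy": 0,"wz": -1.4,"dx": 0,"dy": 0.5,"dz": 1,"fingers": 0},
    {"wx": 0,"wy": 0,"wz": -1.4,"dx": 0,"dy": 0.5,"dz": 4,"fingers": 0},
    {"wx": 0,"wy": 0,"wz": -1.4,"dx": 0,"dy": 0.5,"dz": 7.5,"fingers": 0},
    {"wx": 0,"wy": 0,"wz": -1.4,"dx": 0,"dy": 0.5,"dz": 9,"fingers": 0},
    {"wx": 0,"wy": 0,"wz": -1.4,"dx": 0,"dy": 0.5,"dz": 9,"fingers": 0},
  ],
)

```text
time: 24.48
eef_pos: [0.4575, 0.1011, 0.0876]
orientation: [180.0, 0.1, -176.0]
contact_force: [-0.6, -1.3, 1.0]
grip_width: -0.0001
```

```bash
python3 - <<'E'
from h import *
st=manip.read_state();im=manip.snapshot('wrist')[:,:,::-1].copy()
print(st['eef_pos'],st['orientation'],st['contact_force'],st['joint_pos'].round(1),(Rs.T@(st['eef_pos']-Os)*1000).round(1))
crop(im,0,0,512,384,1.55,'w25.png')
s=manip.snapshot('side')[:,:,::-1].copy();crop(s,240,180,380,310,5,'s25.png')
E
```

```text
[0.45746574 0.10113882 0.08761053] [ 1.79994086e+02  7.16555874e-02 -1.76001742e+02] [-0.62572158 -1.33106251  0.98450408] [-66.1   7.7  52.  120.6  -7.4  54.8  83.9] [-45.6 135.1  87.6]
```

View pics/w25.png

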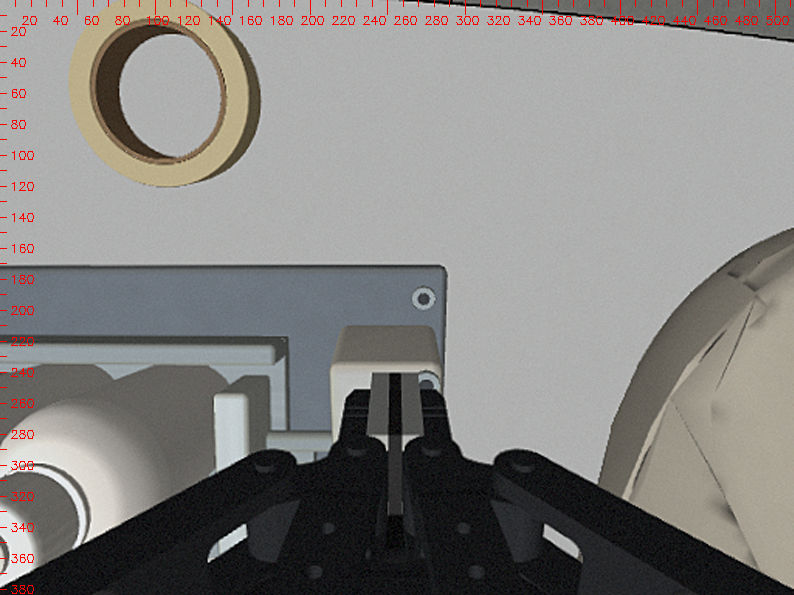

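View pics/s25.png

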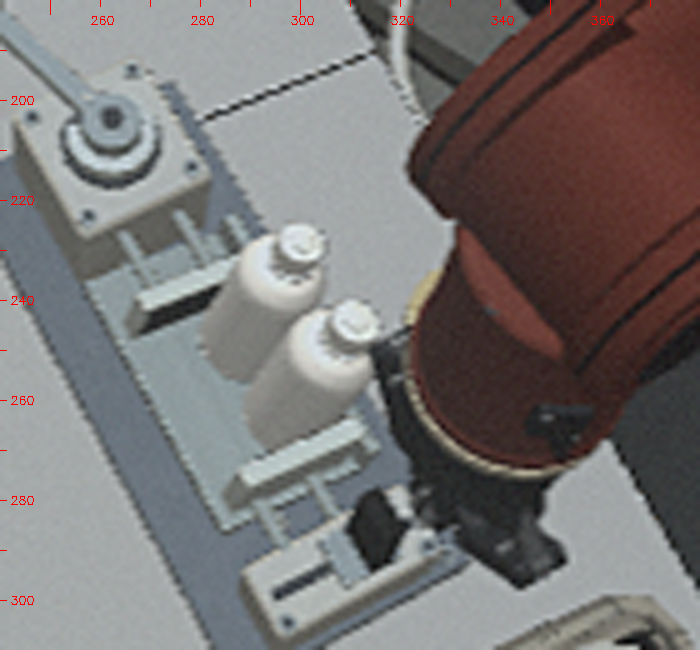

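>>> apply_moves(
  commands=[
    {"wx": 0,"wy": 0,"wz": 0,"dx": -0.7,"dy": 0,"dz": 0,"fingers": 0},
    {"wx": 0,"wy": 0,"wz": 0,"dx": -1.3,"dy": 0,"dz": 0,"fingers": 0},
    {"wx": 0,"wy": 0,"wz": 0,"dx": -1.6,"dy": 0,"dz": 0,"fingers": 0},
    {"wx": 0,"wy": 0,"wz": 0,"dx": -1.9,"dy": 0,"dz": 0,"fingers": 0},
    {"wx": 0,"wy": 0,"wz": 0,"dx": -2.2,"dy": 0,"dz": 0,"fingers": 0},
    {"wx": 0,"wy": 0,"wz": 0,"dx": -2.5,"dy": 0,"dz": 0,"fingers": 0},
    {"wx": 0,"wy": 0,"wz": 0,"dx": -2.8,"dy": 0,"dz": 0,"fingers": 0},
  ],
)

```text
time: 25.17
eef_pos: [0.4873, 0.1038, 0.09]
orientation: [179.8, 0.3, -175.9]
contact_force: [-1.3, -0.6, 1.5]
grip_width: -0.0
```

```bash
cat >> h.py <<'E'
def lk():
    st=manip.read_state(); print((Rs.T@(st['eef_pos']-Os)*1000).round(1),(Rs.T@st['contact_force']).round(2),st['orientation'].round(1))
E
python3 -c "
from h import *
lk()
s=manip.snapshot('side')[:,:,::-1].copy();crop(s,240,180,380,310,5,'s26.png')"
```

```text
[-15.6 135.7  90. ] [-1.37 -0.5   1.52] [ 179.8    0.3 -175.9]
```

View pics/s26.png

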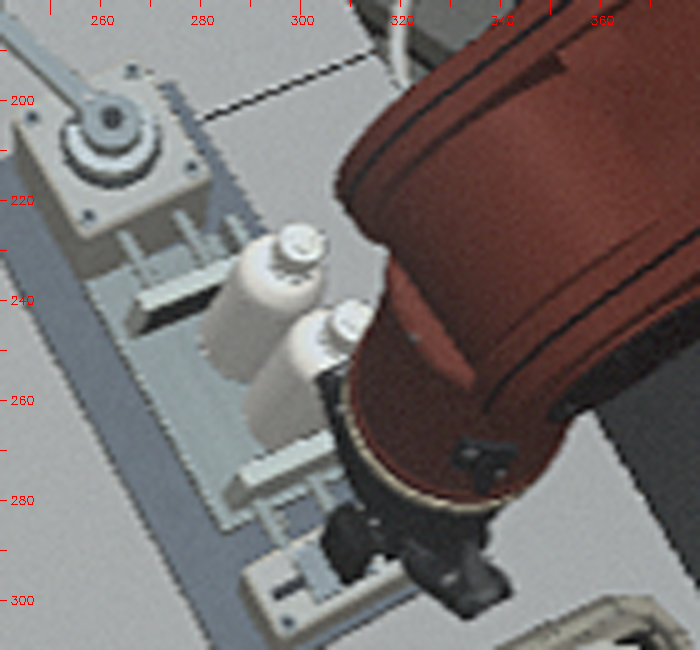

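>>> apply_moves(
  commands=[
    {"wx": 0,"wy": 0,"wz": 0,"dx": -0.2,"dy": 0,"dz": 0.05,"fingers": 0},
    {"wx": 0,"wy": 0,"wz": 0,"dx": -0.4,"dy": 0,"dz": 0.05,"fingers": 0},
  ],
)

```text
time: 25.38
eef_pos: [0.491, 0.1039, 0.0893]
orientation: [179.9, 0.3, -175.9]
contact_force: [-3.0, -0.6, 0.4]
grip_width: -0.0
```

```bash
python3 -c "
from h import *
lk()"
```

```text
[-11.9 135.6  89.3] [-3.07 -0.36  0.43] [ 179.9    0.3 -175.9]
```

>>> apply_moves(
  commands=[
    {"wx": 0,"wy": 0,"wz": 0,"dx": -0.2,"dy": 0,"dz": 0,"fingers": 0},
  ],
)

```text
time: 25.47
eef_pos: [0.493, 0.1041, 0.0893]
orientation: [179.9, 0.3, -175.9]
contact_force: [-1.6, -0.8, -0.2]
grip_width: 0.0001
```

>>> apply_moves(
  commands=[
    {"wx": 0,"wy": 0,"wz": 0,"dx": -0.15,"dy": 0,"dz": 0,"fingers": 0},
  ],
)

```text
time: 25.55
eef_pos: [0.4946, 0.1042, 0.0893]
orientation: [179.9, 0.3, -175.9]
contact_force: [-2.0, -0.5, -0.0]
grip_width: -0.0002
```

```bash
python3 -c "
from h import *
lk()"
```

```text
[ -8.3 135.6  89.3] [-2.03 -0.38 -0.02] [ 179.9    0.3 -175.9]
```

>>> apply_moves(
  commands=[
    {"wx": 0,"wy": 0,"wz": 0,"dx": -0.12,"dy": 0,"dz": 0,"fingers": 0},
  ],
)

```text
time: 25.63
eef_pos: [0.4956, 0.1043, 0.0893]
orientation: [179.9, 0.3, -175.9]
contact_force: [-7.3, -1.1, 3.6]
grip_width: 0.0
```

>>> apply_moves(
  commands=[
    {"wx": 0,"wy": 0,"wz": 0,"dx": -0.12,"dy": 0,"dz": 0,"fingers": 0},
  ],
)

```text
time: 25.72
eef_pos: [0.4957, 0.1043, 0.0891]
orientation: [179.9, 0.1, -175.9]
contact_force: [-12.0, -1.3, 9.1]
grip_width: 0.0002
```

>>> apply_moves(
  commands=[
    {"wx": 0,"wy": 0,"wz": 0,"dx": -0.1,"dy": 0,"dz": 0,"fingers": 0},
  ],
)

```text
time: 25.8
eef_pos: [0.4957, 0.1043, 0.089]
orientation: [179.8, 0.0, -175.9]
contact_force: [-16.2, -2.2, 12.5]
grip_width: -0.0001
```

>>> apply_moves(
  commands=[
    {"wx": 0,"wy": 0,"wz": 0,"dx": 1,"dy": 0,"dz": 0,"fingers": 0},
    {"wx": 0,"wy": 0,"wz": 0,"dx": 2.5,"dy": 0,"dz": 0,"fingers": 0},
    {"wx": 0,"wy": 0,"wz": 0,"dx": 2.5,"dy": 0.3,"dz": -3,"fingers": 0},
    {"wx": 0,"wy": 0,"wz": 0,"dx": 2.5,"dy": 0.3,"dz": -7,"fingers": 0},
    {"wx": 0,"wy": 0,"wz": 0,"dx": 2.5,"dy": 1,"dz": -12,"fingers": 0},
    {"wx": 0,"wy": 0,"wz": 0,"dx": 2.5,"dy": 3,"dz": -16,"fingers": 0},
    {"wx": 0,"wy": 0,"wz": 0,"dx": 2.5,"dy": 5,"dz": -18,"fingers": 0},
    {"wx": 0,"wy": 0,"wz": 0,"dx": 2.5,"dy": 7,"dz": -18,"fingers": 0},
  ],
)

```text
time: 26.47
eef_pos: [0.4697, 0.1746, 0.2761]
orientation: [179.4, 0.8, -175.9]
contact_force: [0.5, 0.8, 0.6]
grip_width: -0.0003
```

```bash
python3 -c "
from h import *
lk()
s=manip.snapshot('side')[:,:,::-1].copy();crop(s,220,170,350,310,4.2,'s27.png');cv2.imwrite('pics/s27full.png',cv2.resize(s,None,fx=1.5,fy=1.5))
t=manip.snapshot('top')[:,:,::-1].copy();crop(t,140,130,340,260,3.9,'t27.png')
im=manip.snapshot('wrist')[:,:,::-1].copy();crop(im,0,0,512,384,1.55,'w27.png')"
```

```text
[-28.3 207.5 276.1] [0.54 0.77 0.61] [ 179.4    0.8 -175.9]
```

View pics/s27.png

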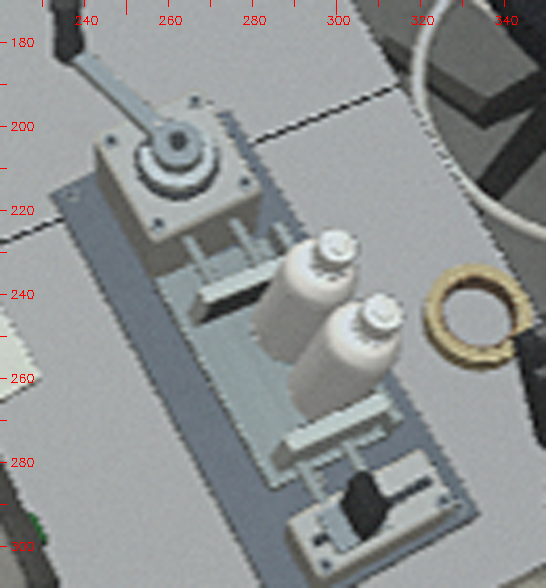

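View pics/t27.png

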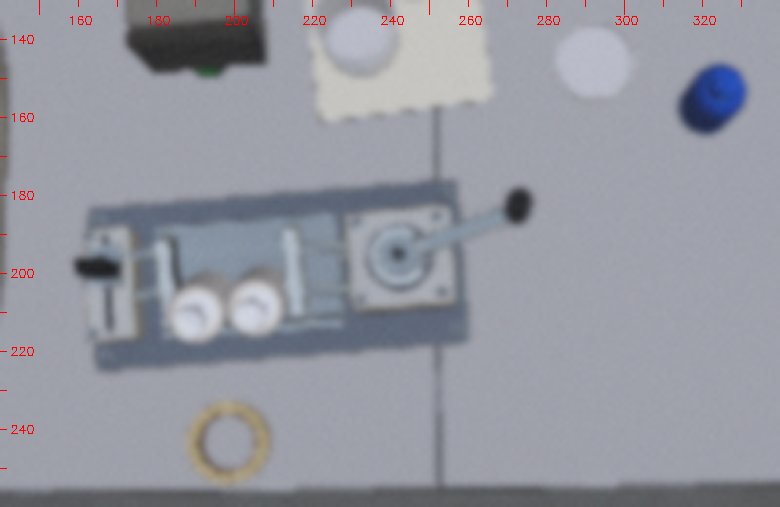

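View pics/w27.png

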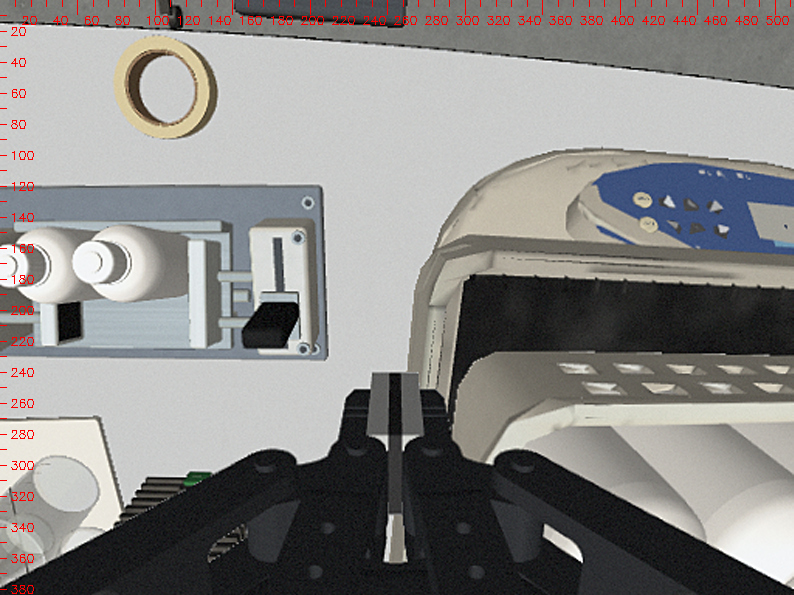

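```bash
python3 -c "
from h import *
gobed(35,-30,210)"
```

```text
d cm [  2.54 -23.7    2.67] w [-10.51 -10.88  89.89] rows>=12.7
```

>>> apply_moves(
  commands=[
    {"wx": 0,"wy": 0,"wz": 7,"dx": 0,"dy": -2,"dz": 0,"fingers": 0},
    {"wx": -10.5,"wy": -10.9,"wz": 89.9,"dx": 2.5,"dy": -23.7,"dz": 0.5,"fingers": 0},
    {"wx": -10.5,"wy": -10.9,"wz": 89.9,"dx": 2.5,"dy": -23.7,"dz": 0.5,"fingers": 0},
    {"wx": -10.5,"wy": -10.9,"wz": 89.9,"dx": 2.5,"dy": -23.7,"dz": 0.5,"fingers": 0},
    {"wx": -10.5,"wy": -10.9,"wz": 89.9,"dx": 2.5,"dy": -23.7,"dz": 0.5,"fingers": 0},
    {"wx": -10.5,"wy": -10.9,"wz": 89.9,"dx": 2.5,"dy": -23.7,"dz": 0.5,"fingers": 0},
    {"wx": -10.5,"wy": -10.9,"wz": 89.9,"dx": 2.5,"dy": -23.7,"dz": 2,"fingers": 0},
    {"wx": -10.5,"wy": -10.9,"wz": 89.9,"dx": 2.5,"dy": -23.7,"dz": 2,"fingers": 0},
    {"wx": -10.5,"wy": -10.9,"wz": 89.9,"dx": 2.5,"dy": -23.7,"dz": 2,"fingers": 0},
    {"wx": -10.5,"wy": -10.9,"wz": 89.9,"dx": 2.5,"dy": -23.7,"dz": 2,"fingers": 0},
  ],
)

```text
time: 27.45
eef_pos: [0.4587, -0.0675, 0.2479]
orientation: [169.0, 1.9, 112.8]
contact_force: [-0.3, -0.5, -0.1]
grip_width: -0.0
```

```bash
python3 -c "
from h import *
print(inbed(manip.read_state()['eef_pos']))
gobed(35,-30,210)"
```

```text
[ 35.1 -33.3 215.9]
d cm [0.29 0.12 0.6 ] w [-2.66 -2.26 18.82] rows>=2.7
```

>>> apply_moves(
  commands=[
    {"wx": -2.7,"wy": -2.3,"wz": 18.8,"dx": 0.3,"dy": 0.1,"dz": 0.6,"fingers": 0},
    {"wx": -2.7,"wy": -2.3,"wz": 18.8,"dx": 0.3,"dy": 0.1,"dz": 0.6,"fingers": 0},
    {"wx": -2.7,"wy": -2.3,"wz": 18.8,"dx": 0.3,"dy": 0.1,"dz": 0.6,"fingers": 0},
    {"wx": -2.7,"wy": -2.3,"wz": 18.8,"dx": 0.3,"dy": 0.1,"dz": 0.6,"fingers": 0},
    {"wx": -2.7,"wy": -2.3,"wz": 18.8,"dx": 0.3,"dy": 0.1,"dz": 0.6,"fingers": 0},
  ],
)

```text
time: 27.87
eef_pos: [0.4597, -0.0636, 0.2424]
orientation: [166.0, 0.2, 94.5]
contact_force: [-0.4, -0.3, 0.3]
grip_width: -0.0002
```

```bash
python3 -c "
from h import *
import pickle
st=manip.read_state();im=manip.snapshot('wrist')[:,:,::-1].copy();cv2.imwrite('raw_w28.png',im);pickle.dump(st,open('w28.pkl','wb'))
print(inbed(st['eef_pos']),st['orientation'])
crop(im,140,0,340,290,2,'w28.png')
"
```

```text
[ 34.9 -29.5 210.2] [1.66011640e+02 1.59774573e-01 9.45074541e+01]
```

View pics/w28.png

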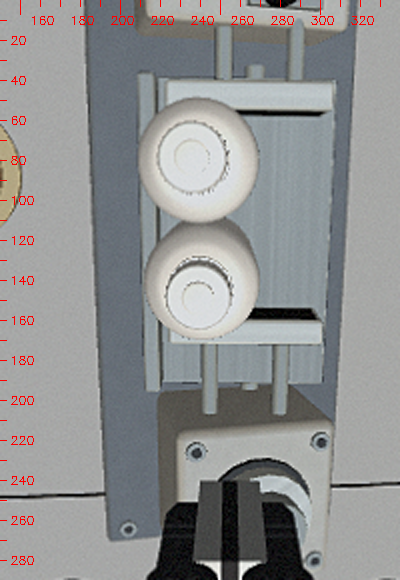

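```bash
python3 - <<'E'
from h import *
import pickle
st=pickle.load(open('w28.pkl','rb'));W=cam('wrist',st)
f=lambda u:(np.array(u)/2+np.array([140,0]))
for n,u,h in [("capA",(192,157),.112),("capB",(198,297),.112),("A l",(138,158),.070),("A r",(259,158),.070),("B l",(144.5,275),.070),("B r",(260,275),.070),("lip A",(155,158),.018),("lip B",(157.5,275),.018),("lip top",(153,80),.018),("lip bot",(160.5,385),.018),("fence",(250,109),.035),("jaw",(260,321),.035)]:
    print(n,(bedplane(W,f(u),h)*1000).round(1))
im=cv2.imread('raw_w28.png');crop(im,200,35,300,180,4,'w28b.png')
E
```

```text
capA [ 21.6  53.9 112. ]
capB [ 23.5   8.  112. ]
A l [-1.3 54.5 70. ]
A r [45.2 54.9 70. ]
B l [ 0.2  9.5 70. ]
B r [46.5 10.  70. ]
lip A [-0.1 55.8 18. ]
lip B [ 0.1  2.3 18. ]
lip top [-0.5 89.2 18. ]
lip bot [  0.5 -52.7  18. ]
fence [42.4 75.8 35. ]
jaw [ 48.7 -16.1  35. ]
```

View pics/w28b.png

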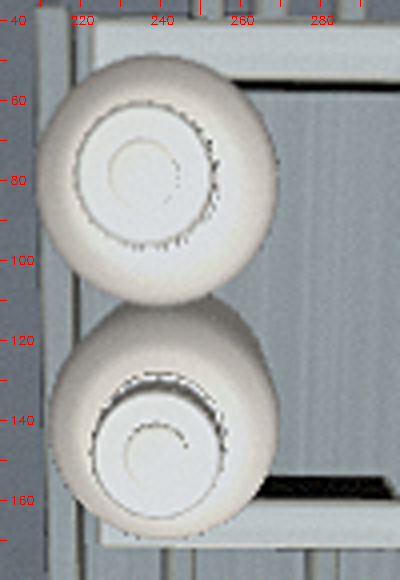

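```bash
python3 -c "
from h import *
print(manip.read_state()['contact_force']); print(manip.job_done())"
```

```text
[-0.69415532  0.01659026 -0.57883415]
the job is handed in; nothing more can be done
None
```

Both bottles are standing on the bed, clamped, with the lever slipped and the lock tab pushed home. I handed the job in at about 28 s, with the arm clear of everything.

- **Bottles:** In the last wrist view both stand upright, with caps less than about 0.5 mm off the body axis. Jaw and fence measure 91.9 mm apart, against 92 mm for the two bottles. I felt each bottle touch the lip before I released it. I re-seated the right-hand one once, because the first grip held it about 2° off.
- **Lever:** It started to slip at about −57°, and I stopped at about −69.5°. The marks show a slip of about 0.22 rad, or one and a half marks. I then opened the fingers and lifted away without turning the lever back.
- **Lock tab:** I pushed it only after the lever had slipped, until it hit its hard stop and the force rose from about 2 N to 16 N. The side and top pictures show it at the far end of its travel.
- **Bystanders:** I never touched the tape, timer, dish or blue bottle. The tape, dish and blue bottle still look untouched in the late pictures; the timer was outside the last crops I looked at.

**Checks that disagreed:**
- The last picture puts the right-hand bottle about 1 mm farther up the slope than the left-hand one. That is within camera error, and I left it rather than disturb clamped bottles.
- While setting down the first bottle, the wrist force briefly reached about 63 N, because the contact was stiffer than expected. I backed off at once; the limit is 120 N.

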